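Unstack the pen-part boxes and lay out the assembly table

ROBOT

A 6-joint arm with a two-finger parallel gripper is mounted at the origin on the work surface. World frame = base frame: x ahead of the robot, y to its left, z up, the work surface at z = 0. Lengths are in m, angles in degrees, forces in N, time in s.
With the tool pointing down it reaches from about 0.3 to 0.75 m from the base axis. Payload 8.5 kg.
Tool frame: the origin (TCP) lies on the centre line of the jaws, within the pads' length; the fingertips stand 19 mm ahead of it and the grasp point (between the pads) is the TCP; z points along the fingers, x is the direction in which the jaws open and shut, and the axes are right-handed (so a half turn about z gives the same grasp; the last joint's range is limited). The gripper opens to 85 mm and grips with 20 to 120 N. Pads are 22 mm wide; open, the fingers measure 114 mm over their backs; the gripper's body (76 mm by 85 mm) begins 54 mm behind the grasp point. The pads swing forward as they close: fully open they stand 13 mm farther back than shut.
Start: joints at [-87.794, 21.807, 74.336, -0, 83.858, -12.336], TCP at [0.138, -0.532, 0.25] pointing down, gripper open.
Joint ranges: [-178.18, 178.18], [-50.72, 133.34], [12.68, 142.11], [-81.47, 261.47], [9.98, 163.14], [-165.26, 165.26]. Speed limits (degrees/s): [136.94, 136.94, 180, 180, 180, 180].

INTERFACE

Orientations are given as a 3x3 rotation matrix whose columns are the frame's x, y, z axes.
In Python, from rig import env, cams, order gives the robot as it stands.
- The arm moves only by the tool step_arm, never from a script. Its argument "steps" is a list of rows, each an object with "xyz": the shift along the tool's x, y, z normalised to -1 to 1, where 1 is 0.04 m, a list of three; "turn": the turn, a rotation vector about the tool's x, y, z normalised to -1 to 1, where 1 is 0.08 rad, a list of three; "gripper": the gripper command: -1 is shut, 1 is fully open, values between are in proportion. A call has 1 to 20 rows; each row shifts and turns the commanded pose from where the row before left it, along the tool's axes as they then stand; what a row does not reach is not made up. A row lasts 1/12 s, in which the tool goes at most 41.7 mm and 7.16 degrees, less where a joint would pass 70% of its speed; a pose out of reach is approached as far as the arm can. A call with a number of a shift or a turn outside -1 to 1 is refused whole. A call with a gripper value outside its range is refused whole. The fingers move at their own pace and stop on an object; "squeeze" is the grip in N (left out, the last holds). Time passes only in rows, so rows that do not move let the fingers close. It gives the time, the measured TCP pose, the force and the opening at its end, in the units of the state.
- env.observe(): the state, without advancing time (a new reading comes with each control period).
- cams.get_image(name): name is "scene" or "top" or "wrist"; returns (picture, depth): 400x640x3 uint8, red, green, blue; 400x640 float32, m along the optical axis (not along the pixel's ray), 0 where there is no reading.
- cams.camera_info(name): a dict with "fx", "fy", "cx", "cy" (pixels), "k1" (the pictures are not rectified: a ray, as slopes to the right and down, at radius r is drawn at 1 + k1 r^2 times it, then the intrinsics apply), "extrinsics" (4x4, takes a point from camera to world coordinates). Camera axes: x right, y down, z forward; pixel columns grow to the right and rows downward; lengths in m; the calibration is good to about 2 mm. A picture is of the moment at which its call begins: read the wrist's pose just before it. camera_info takes no time and is no camera call; for the wrist camera it gives the pose at the moment of the call.
- order.close_job(): hands the job in, once; it reports no verdict.
The state is a dict: "time_s": time; "q": joint angles; "qvel": joint speeds; "joint_efforts": joint torques, N m; "position": TCP position; "tool_rot": TCP orientation; "ft_force": force on the tool from outside, world axes, zero at the start; "wrist_torque": the same for the moment, N m; "grip_width": finger opening in m.
Only numpy, scipy, OpenCV 4.12 (cv2) and the standard library are available. Lean on these libraries where they do the work, as an engineer would, in place of code of your own. Each camera call takes 0.05 s, during which the arm holds its last target. There are 200 camera calls.

TASK

Lay out the pen-assembly table: take the stack apart, hang the blue bin by its lip on the blue rail so that it hangs level, and set the red, white and yellow part boxes gently down, each lengthwise and centred on the pad of its own colour. Keep boxes and bin upright, and do not shift or tip the pen cup or the bowl.

Things in the scene. Friction and masses are not known exactly. Their poses are not given: they have to be found in the camera images.
- bin_blue_centre (a point): small open blue bin on top of the stack, 68 (x) x 56 (y) x 55 mm high, walls 3 mm, 0.18 kg. Point: its centre, 27.5 mm above its underside, z up. Lip on its +x side, 44 mm wide: a plate at rim height (underside z = +24.5 mm) juts from the back wall's outer face (x = 34) to x = 57; at its end a finger (x = 54 to 57) points down 12 mm. So a 20 mm slot, open below, lies between wall and finger
- box_red_centre (a point): lidded part box with red tub, red pen parts under a clear flat lid; a closed block 160 long (its x) x 50 wide (its y) x 48 mm high, about 0.25 kg. Point: its centre, 24 mm above its underside, z up. At the start it lies across the two bottom boxes, under the blue bin
- box_white_centre (a point): lidded part box with white tub, white pen parts under a clear flat lid; a closed block 160 long (its x) x 50 wide (its y) x 48 mm high, about 0.25 kg. Point: its centre, 24 mm above its underside, z up. At the start it is one of the two side-by-side boxes at the bottom of the stack, 40 mm apart, on a 6 mm grey board; the red box lies across both
- box_yellow_centre (a point): lidded part box with yellow tub, yellow pen parts under a clear flat lid; a closed block 160 long (its x) x 50 wide (its y) x 48 mm high, about 0.25 kg. Point: its centre, 24 mm above its underside, z up. At the start it is one of the two side-by-side boxes at the bottom of the stack, 40 mm apart, on a 6 mm grey board; the red box lies across both
- pad_red: fixed red pad flat on the table, 184 long (its x) x 74 wide (its y) x 4 mm thick, a thin outline of the box drawn on it. Origin: centre of its underside, z up
- pad_white: fixed white pad, the same size and origin as the red one
- pad_yellow: fixed yellow pad, the same size and origin as the red one
- rail_top (a point): fixed rail: flat blue bar along y, 6 mm thick (x), 16 high, posts at y = +-85. Point: middle of its top edge, 125 mm above the table; the bin hangs on the -x side. Before and below it a steel tube along y, radius 7 (axis x -10, z -40). Hung, the lip's plate lies on the bar, finger behind its +x face, bin wall against the tube: bin level, its x along this x, its centre at x = -51, z = -24.5 mm
- pen_cup: grey cup of pens, a loose bystander: radius 36 mm, cup 85 mm high, pens to 130 mm. Origin: centre of its underside
- bowl: grey bowl of black pen parts, a loose bystander: radius 75 mm, 45 mm high. Origin: centre of its underside
There are look-alikes about, which are no part of the job. There is more than one size of the part that bears bin_blue_centre; the job needs the larger.

How it is judged:
By the outcome, as a careful person would: the job done as asked, in the order asked, and still so for the second after the job is handed in, with the robot touching nothing.
It also fails if it takes over 122 s, if anything falls off the work surface, if the arm or the gripper's body presses on something with over 40 N, if the wrist force passes 120 N, or if a joint passes its speed limit or range.

## Working session

There is one attempt and no reset: what is moved stays moved. The work goes in short steps, Python scripts to look and compute and a tool call to move; the robot and the scene stay as the last step left them, time stands still between calls to the robot, and variables do not carry over. Pictures are saved under pics/ and viewed, about 12 in all and at most 16, crops included, and the job is handed in when it is done.

Besides the shell and the picture viewer there is one more tool, called as name(argument=value, ...) on one line, values as JSON. step_arm: Moves the arm, as the interface text tells. Scaled input: -1 to 1 covers 0.04 m each way for a shift and 0.08 rad each way for a turn. Its arguments: {"type":"object","properties":{"steps":{"type":"array"},"squeeze":{"type":"number"}},"required":["steps"]}

```bash
ls; mkdir -p pics
python3 - <<'E'
from rig import env,cams,order
import cv2,numpy as np
print(env.observe())
for n in("scene","top"):
    im,d=cams.get_image(n); cv2.imwrite(f"pics/{n}0.png",im[:,:,::-1]); np.savez(f"pics/{n}0.npz",im=im,d=d)
    print(n,cams.camera_info(n))
E
```

```text
pics
{'time_s': 0.0, 'q': array([-8.77952272e+01,  2.18440602e+01,  7.43853759e+01,  1.14994505e-03,
        8.38586544e+01, -1.23387686e+01]), 'qvel': array([ 0.07651204,  0.03626418,  0.04316825, -0.02131435,  0.02972789,
        0.01439928]), 'joint_efforts': array([ 7.62952313e-04, -4.48455906e+01, -2.31274295e+01, -1.27955154e-04,
        4.79503840e-03,  7.94259336e-06]), 'position': array([ 0.1380779 , -0.53211243,  0.24967933]), 'tool_rot': array([[ 2.51113545e-01, -9.67957637e-01, -3.92076218e-05],
       [-9.67956479e-01, -2.51113307e-01,  1.53709717e-03],
       [-1.49769050e-03, -3.48034648e-04, -9.99998818e-01]]), 'ft_force': array([-0.01544562, -0.53692517, -0.16207084]), 'wrist_torque': array([-0.02301545, -0.01050352, -0.00615292]), 'grip_width': 0.08521940541265142}
scene {'fx': 503.3654501639908, 'fy': 503.3654501639908, 'cx': 321.6032205662379, 'cy': 200.43102470800824, 'k1': -0.0732914777383709, 'extrinsics': array([[ 0.21476193,  0.70345201, -0.67751944,  1.41332027],
       [ 0.97665161, -0.15850248,  0.14501237, -0.17526366],
       [-0.00537927, -0.69284359, -0.72106784,  1.06329982],
       [ 0.        ,  0.        ,  0.        ,  1.        ]])}
top {'fx': 498.91569836744446, 'fy': 498.91569836744446, 'cx': 318.58190550885604, 'cy': 195.753491236794, 'k1': -0.1411781245792923, 'extrinsics': array([[-0.00698396, -0.9964156 ,  0.08430406,  0.39281767],
       [-0.99974956,  0.00875003,  0.02059757, -0.00562215],
       [-0.0212614 , -0.08413909, -0.99622717,  1.4210016 ],
       [ 0.        ,  0.        ,  0.        ,  1.        ]])}
```

View pics/scene0.png

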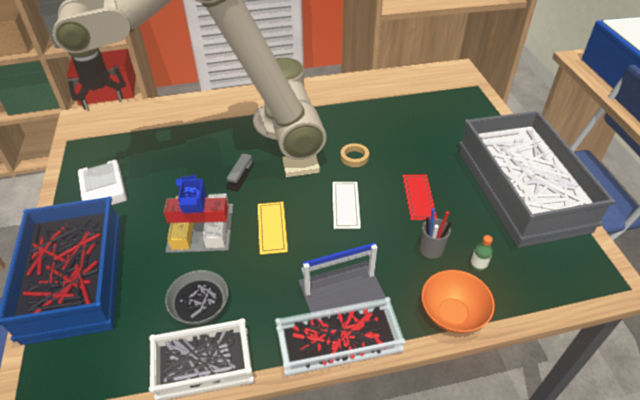

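View pics/top0.png

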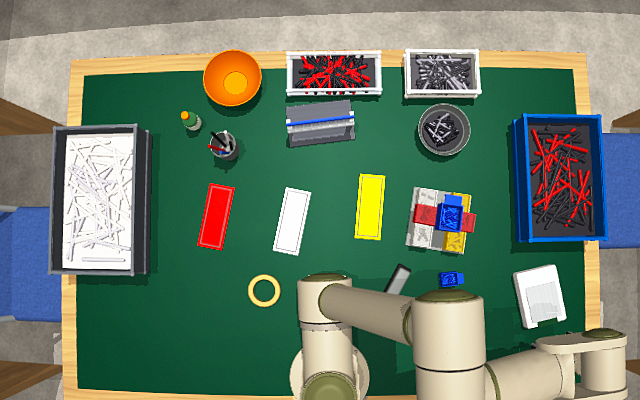

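The scene view shows the stack at about (197,215), pads at (272,227), (345,204) and (419,197), the rail at (340,257), the cup at (433,238) and the bowl at (197,297). In the top view there are two blue candidates: one on the stack at (450,213) and one on the table at (451,279). I'll enlarge that area to check.

```bash
cat > h.py <<'E'
from rig import env,cams,order
import cv2,numpy as np
def und(info,uv):
    uv=np.asarray(uv,float).reshape(-1,2)
    d=(uv-[info['cx'],info['cy']])/[info['fx'],info['fy']]
    s=d.copy()
    for _ in range(20): s=d/(1+info['k1']*(s**2).sum(1,keepdims=True))
    return np.c_[s,np.ones(len(s))]
def plane(info,uv,z):
    r=und(info,uv)@info['extrinsics'][:3,:3].T; o=info['extrinsics'][:3,3]
    return o+r*((z-o[2])/r[:,2])[:,None]
def cloud(info,d):
    h,w=d.shape; vv,uu=np.mgrid[:h,:w]
    p=und(info,np.c_[uu.ravel(),vv.ravel()])*d.reshape(-1,1)
    return (p@info['extrinsics'][:3,:3].T+info['extrinsics'][:3,3]).reshape(h,w,3)
def hsv(im): return cv2.cvtColor(im,cv2.COLOR_RGB2HSV)
def grab(n,save=None):
    info=cams.camera_info(n); im,d=cams.get_image(n)
    if save: cv2.imwrite(f'pics/{save}.png',im[:,:,::-1])
    return info,im,d
E
python3 - <<'E'
from h import *
ims=[]
for n,(u,v) in (("scene",(197,205)),("top",(445,235))):
    im=np.load(f"pics/{n}0.npz")["im"]; ims.append(cv2.resize(im[v-60:v+60,u-50:u+50],None,fx=4,fy=4,interpolation=cv2.INTER_CUBIC))
cv2.imwrite("pics/crop1.png",np.hstack(ims)[:,:,::-1])
I=cams.camera_info("top"); f=np.load("pics/top0.npz"); P=cloud(I,f["d"]); H=hsv(f["im"])
for nm,lo,hi,(x0,x1,y0,y1) in (("red",(0,120,80),(8,255,255),(190,245,170,260)),("white",(0,0,170),(180,60,255),(265,320,170,270)),("yellow",(22,100,100),(35,255,255),(345,395,160,250)),("blue",(105,120,60),(128,255,255),(435,475,190,240)),("blue2",(105,120,60),(128,255,255),(435,475,262,300)),("stackred",(0,120,80),(8,255,255),(400,490,190,240)),("rail",(105,120,60),(128,255,255),(280,365,95,145))):
    m=np.zeros((400,640),np.uint8); m[y0:y1,x0:x1]=cv2.inRange(H,lo,hi)[y0:y1,x0:x1]
    c=max(cv2.findContours(m,0,2)[0],key=cv2.contourArea); r=cv2.boxPoints(cv2.minAreaRect(c))
    z=np.median(P[m>0][:,2]); W=plane(I,r,z)
    a=W[1]-W[0];b=W[2]-W[1]
    if np.linalg.norm(a)<np.linalg.norm(b): a,b=b,a
    print(nm,"z",z.round(4),np.percentile(P[m>0][:,2],[2,98]).round(3),"c",W.mean(0).round(4),"len",np.linalg.norm(a).round(4),np.linalg.norm(b).round(4),"ang",(np.degrees(np.arctan2(a[1],a[0]))%180).round(1))
E
```

```text
red z 0.0027 [-0.004  0.009] c [0.4568 0.3208 0.0027] len 0.1861 0.0757 ang 168.6
white z 0.0032 [-0.003  0.01 ] c [0.4424 0.1016 0.0032] len 0.1846 0.0749 ang 168.1
yellow z 0.0035 [-0.003  0.01 ] c [ 0.4815 -0.1213  0.0035] len 0.1856 0.0751 ang 174.5
blue z 0.1408 [0.113 0.16 ] c [ 0.4552 -0.3162  0.1408] len 0.0946 0.0675 ang 172.5
blue2 z 0.0258 [0.001 0.04 ] c [ 0.2758 -0.345   0.0258] len 0.0681 0.0419 ang 89.0
stackred z 0.1009 [0.058 0.107] c [ 0.453  -0.2592  0.1009] len 0.0605 0.0521 ang 78.9
rail z 0.1203 [0.003 0.128] c [0.7055 0.0163 0.1203] len 0.1826 0.0101 ang 96.6
```

View pics/crop1.png

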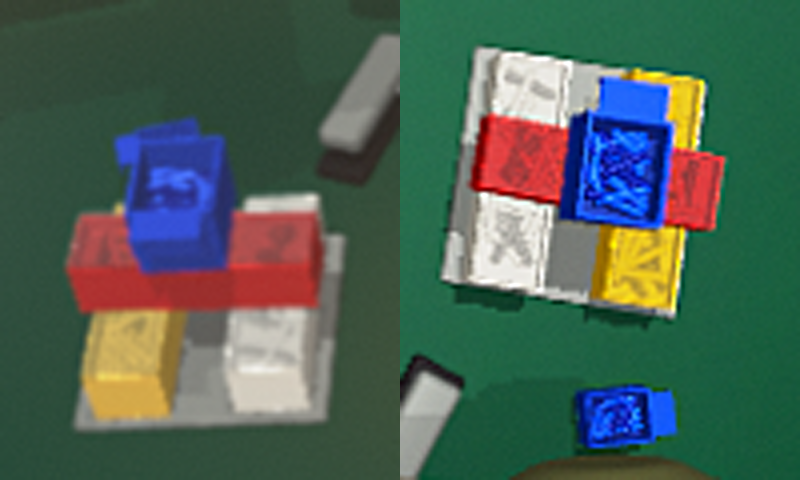

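Two blue bins: the one at top-view (450,213) sits on the red box, about 95 mm long including the lip, with the lip towards +x. The one at (451,279) is on the table and much smaller, about 60 x 42 mm. The stack bin is the larger one and fits the description. Next I'll check which side of the rail has the tube, and plan the first approach.

```bash
cat >> h.py <<'E'
from scipy.spatial.transform import Rotation as Rn
def pose(): s=env.observe(); return s['position'],s['tool_rot']
def Rdown(a): # tool down, tool x at world yaw a (deg)
    a=np.radians(a); return np.array([[np.cos(a),np.sin(a),0],[np.sin(a),-np.cos(a),0],[0,0,-1.]])
def row(p,yaw,n,frm=None):
    """constant row that, repeated n times, takes the tool to p, yaw"""
    p0,R0=frm or pose(); R1=Rdown(yaw)
    w=Rn.from_matrix(R0.T@R1).as_rotvec()/n
    A=sum(R0@Rn.from_rotvec(w*k).as_matrix() for k in range(n))
    d=np.linalg.solve(A,np.asarray(p)-p0)
    print(n,'x xyz',(d/.04).round(3).tolist(),'turn',(w/.08).round(3).tolist())
    return np.asarray(p,float),R1
E
python3 - <<'E'
from h import *
ims=[]
for n,(u,v) in (("scene",(340,275)),("top",(322,122))):
    im=np.load(f"pics/{n}0.npz")["im"]; ims.append(cv2.resize(im[v-40:v+40,u-50:u+50],None,fx=4,fy=4,interpolation=cv2.INTER_CUBIC))
cv2.imwrite("pics/crop2.png",np.hstack(ims)[:,:,::-1])
row([.43,-.316,.36],-97.5,12)
E
```

```text
12 x xyz [-0.405, -0.645, -0.229] turn [-0.0, 0.001, 0.401]
```

View pics/crop2.png

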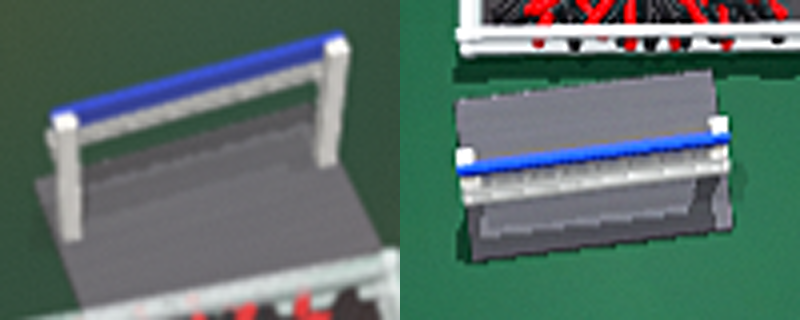

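The tube (grey, crop (600,180)) lies on the robot side of the blue bar, so rail +x points away from the robot, at a yaw of about 6.6°. Moving above the bin now.

step_arm(steps=[{"xyz":[-0.405,-0.645,-0.229],"turn":[0,0,0.4],"gripper":1},{"xyz":[-0.405,-0.645,-0.229],"turn":[0,0,0.4],"gripper":1},{"xyz":[-0.405,-0.645,-0.229],"turn":[0,0,0.4],"gripper":1},{"xyz":[-0.405,-0.645,-0.229],"turn":[0,0,0.4],"gripper":1},{"xyz":[-0.405,-0.645,-0.229],"turn":[0,0,0.4],"gripper":1},{"xyz":[-0.405,-0.645,-0.229],"turn":[0,0,0.4],"gripper":1},{"xyz":[-0.405,-0.645,-0.229],"turn":[0,0,0.4],"gripper":1},{"xyz":[-0.405,-0.645,-0.229],"turn":[0,0,0.4],"gripper":1},{"xyz":[-0.405,-0.645,-0.229],"turn":[0,0,0.4],"gripper":1},{"xyz":[-0.405,-0.645,-0.229],"turn":[0,0,0.4],"gripper":1},{"xyz":[-0.405,-0.645,-0.229],"turn":[0,0,0.4],"gripper":1},{"xyz":[-0.405,-0.645,-0.229],"turn":[0,0,0.4],"gripper":1},{"xyz":[0,0,0],"turn":[0,0,0],"gripper":1},{"xyz":[0,0,0],"turn":[0,0,0],"gripper":1},{"xyz":[0,0,0],"turn":[0,0,0],"gripper":1}], squeeze=40)

```text
time_s: 1.35
position: [0.4295, -0.3159, 0.3596]
tool_rot: [[-0.129, -0.992, -0.001], [-0.992, 0.129, 0.001], [-0.001, 0.001, -1.0]]
ft_force: [-0.9, 1.0, -0.1]
grip_width: 0.0855
```

Run:
```python
from h import *
print(pose())
I,im,d=grab("wrist","w1"); np.savez("pics/w1.npz",im=im,d=d,E=I['extrinsics']); print(I)
```

```text
(array([ 0.42950978, -0.31588136,  0.35961165]), array([[-1.29425983e-01, -9.91588504e-01, -1.07371734e-03],
       [-9.91588882e-01,  1.29425186e-01,  7.81671353e-04],
       [-6.36130261e-04,  1.16585476e-03, -9.99999118e-01]]))
{'fx': 286.8885027231841, 'fy': 286.8885027231841, 'cx': 315.7003916777751, 'cy': 199.51462467881802, 'k1': -0.018480294875000736, 'extrinsics': array([[-1.28855916e-01, -9.55625366e-01, -2.64908122e-01,
         4.96779402e-01],
       [-9.91663049e-01,  1.23973464e-01,  3.51422373e-02,
        -3.23535722e-01],
       [-7.41235916e-04,  2.67227881e-01, -9.63633078e-01,
         4.83742212e-01],
       [ 0.00000000e+00,  0.00000000e+00,  0.00000000e+00,
         1.00000000e+00]])}
```

View pics/w1.png

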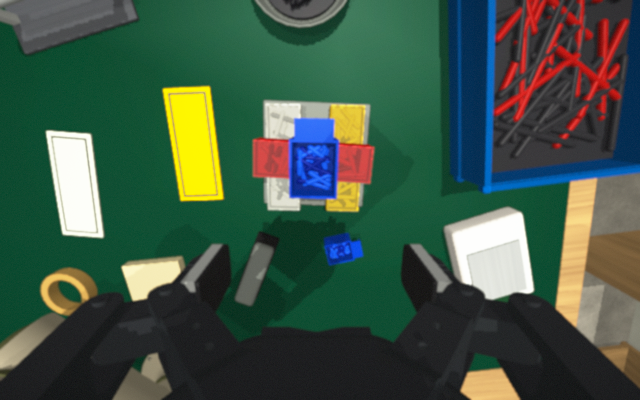

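```bash
cat >> h.py <<'E'
COL={'red':((0,110,60),(8,255,255)),'white':((0,0,150),(180,50,255)),'yellow':((20,90,90),(35,255,255)),'blue':((105,110,40),(128,255,255))}
def rect(I,im,col,roi,z,hull=False):
    x0,x1,y0,y1=roi; m=np.zeros(im.shape[:2],np.uint8); m[y0:y1,x0:x1]=cv2.inRange(hsv(im),*COL[col])[y0:y1,x0:x1]
    m=cv2.morphologyEx(m,cv2.MORPH_OPEN,np.ones((3,3)))
    cs=cv2.findContours(m,0,1)[0]
    c=np.vstack([k for k in cs if cv2.contourArea(k)>40]) if hull else max(cs,key=cv2.contourArea)
    W=plane(I,c.reshape(-1,2),z)[:,:2]
    (c,s,a)=cv2.minAreaRect((W*1000).astype(np.float32))
    if s[0]<s[1]: s=(s[1],s[0]); a+=90
    a=(a+90)%180-90
    print(col,'c',(np.array(c)/1000).round(4),'size',np.round(s,1),'ang',round(a,1)); return np.array(c)/1000,s,a
E
python3 - <<'E'
from h import *
f=np.load("pics/w1.npz"); I=cams.camera_info("wrist"); I['extrinsics']=f['E']; im=f['im']
c,s,a=rect(I,im,'blue',(275,360,105,215),.157)
rect(I,im,'red',(240,390,120,200),.102,True)
rect(I,im,'white',(250,302,95,140),.054)
rect(I,im,'yellow',(150,230,80,205),.004)
rect(I,im,'white',(40,110,125,245),.004)
# bin centre: rect spans x -34..57 along bin x
t=np.radians(a); cb=c-0.0115*np.array([np.cos(t),np.sin(t)]); print('bin centre',cb)
g=row([*cb,.20],a-90,8);
E
```

```text
blue c [ 0.4542 -0.3149] size [91.4 55.2] ang -8.8
red c [ 0.4456 -0.3126] size [159.   52.2] ang 79.2
white c [ 0.5035 -0.2756] size [53.3 51.8] ang 79.9
yellow c [ 0.482  -0.1178] size [187.4  79. ] ang -5.5
white c [0.4422 0.1049] size [187.5  77.6] ang -12.0
bin centre [ 0.44278568 -0.3131792 ]
8 x xyz [-0.015, -0.041, 0.499] turn [0.002, 0.001, 0.036]
```

step_arm(steps=[{"xyz":[-0.015,-0.041,0.7],"turn":[0,0,0.036],"gripper":1},{"xyz":[-0.015,-0.041,0.7],"turn":[0,0,0.036],"gripper":1},{"xyz":[-0.015,-0.041,0.7],"turn":[0,0,0.036],"gripper":1},{"xyz":[-0.015,-0.041,0.7],"turn":[0,0,0.036],"gripper":1},{"xyz":[-0.015,-0.041,0.7],"turn":[0,0,0.036],"gripper":1},{"xyz":[-0.015,-0.041,0.7],"turn":[0,0,0.036],"gripper":1},{"xyz":[-0.015,-0.041,0.7],"turn":[0,0,0.036],"gripper":1},{"xyz":[-0.015,-0.041,0.7],"turn":[0,0,0.036],"gripper":1},{"xyz":[0,0,0],"turn":[0,0,0],"gripper":1},{"xyz":[0,0,0],"turn":[0,0,0],"gripper":0},{"xyz":[0,0,0],"turn":[0,0,0],"gripper":-1},{"xyz":[0,0,0],"turn":[0,0,0],"gripper":-1},{"xyz":[0,0,0],"turn":[0,0,0],"gripper":-1},{"xyz":[0,0,0],"turn":[0,0,0],"gripper":-1},{"xyz":[0,0,0],"turn":[0,0,0],"gripper":-1},{"xyz":[0,0,0],"turn":[0,0,0],"gripper":-1}], squeeze=40)

```text
time_s: 2.73
position: [0.4439, -0.3138, 0.1383]
tool_rot: [[-0.153, -0.988, 0.002], [-0.988, 0.153, -0.003], [0.003, -0.003, -1.0]]
ft_force: [-2.4, -1.0, 6.6]
grip_width: 0.0558
```

Run:
```python
from h import *
s=env.observe(); print(s['position'],s['grip_width'],s['ft_force'])
# refine rail with top-view cloud/two-end fit at z=.125
I=cams.camera_info("top"); f=np.load("pics/top0.npz"); H=hsv(f["im"]); m=cv2.inRange(H,*COL['blue']); m[:100]=0;m[140:]=0;m[:,:280]=0;m[:,365:]=0
v,u=np.nonzero(m); W=plane(I,np.c_[u,v],.125); print(len(W),W.mean(0)); 
b=np.polyfit(W[:,1],W[:,0],1); print('rail x=',b,'yawx',-np.degrees(np.arctan(b[0])),'y range',W[:,1].min(),W[:,1].max(), 'resid',(W[:,0]-np.polyval(b,W[:,1])).min(),(W[:,0]-np.polyval(b,W[:,1])).max())
```

```text
[ 0.44389342 -0.31377173  0.13830428] 0.0558268021743811 [-2.40474926 -0.95935712  6.63760338]
254 [0.70410496 0.01694344 0.125     ]
rail x= [-0.11594809  0.70606952] yawx 6.613803235872835 y range -0.07421251905558464 0.10629204080193705 resid -0.005039821351212614 0.005198142696040686
```

The bin is held at 55.8 mm opening. Next: lift it, then go to a viewing pose by the rail. The hung fit is snug on both sides (the wall-to-finger slot and the tube-to-bar span are both 20 mm), so I'll hook it on with about 12° of tilt and then level it.

```bash
cat >> h.py <<'E'
def rowR(p,R1,n,frm=None):
    p0,R0=frm or pose(); w=Rn.from_matrix(R0.T@R1).as_rotvec()/n
    A=sum(R0@Rn.from_rotvec(w*k).as_matrix() for k in range(n)); d=np.linalg.solve(A,np.asarray(p)-p0)
    print(n,'x xyz',(d/.04).round(3).tolist(),'turn',(w/.08).round(3).tolist()); return np.asarray(p,float),R1
E
python3 - <<'E'
from h import *
p,R=pose()
g=row([p[0],p[1],.27],-98.8,4)
row([.62,.01,.28],-83.4,13,g)
E
```

```text
4 x xyz [0.001, -0.001, -0.823] turn [-0.009, -0.009, 0.001]
13 x xyz [-0.634, -0.321, -0.019] turn [0.0, 0.0, -0.258]
```

step_arm(steps=[{"xyz":[0,0,-0.4],"turn":[-0.009,-0.009,0],"gripper":-1},{"xyz":[0,0,-0.7],"turn":[-0.009,-0.009,0],"gripper":-1},{"xyz":[0,0,-1],"turn":[-0.009,-0.009,0],"gripper":-1},{"xyz":[0,0,-0.8],"turn":[-0.009,-0.009,0],"gripper":-1},{"xyz":[0,0,-0.4],"turn":[0,0,0],"gripper":-1},{"xyz":[-0.634,-0.321,-0.019],"turn":[0,0,-0.258],"gripper":-1},{"xyz":[-0.634,-0.321,-0.019],"turn":[0,0,-0.258],"gripper":-1},{"xyz":[-0.634,-0.321,-0.019],"turn":[0,0,-0.258],"gripper":-1},{"xyz":[-0.634,-0.321,-0.019],"turn":[0,0,-0.258],"gripper":-1},{"xyz":[-0.634,-0.321,-0.019],"turn":[0,0,-0.258],"gripper":-1},{"xyz":[-0.634,-0.321,-0.019],"turn":[0,0,-0.258],"gripper":-1},{"xyz":[-0.634,-0.321,-0.019],"turn":[0,0,-0.258],"gripper":-1},{"xyz":[-0.634,-0.321,-0.019],"turn":[0,0,-0.258],"gripper":-1},{"xyz":[-0.634,-0.321,-0.019],"turn":[0,0,-0.258],"gripper":-1},{"xyz":[-0.634,-0.321,-0.019],"turn":[0,0,-0.258],"gripper":-1},{"xyz":[-0.634,-0.321,-0.019],"turn":[0,0,-0.258],"gripper":-1},{"xyz":[-0.634,-0.321,-0.019],"turn":[0,0,-0.258],"gripper":-1},{"xyz":[-0.634,-0.321,-0.019],"turn":[0,0,-0.258],"gripper":-1},{"xyz":[0,0,0],"turn":[0,0,0],"gripper":-1},{"xyz":[0,0,0],"turn":[0,0,0],"gripper":-1}])

```text
time_s: 4.4
position: [0.6197, 0.0118, 0.2791]
tool_rot: [[0.117, -0.993, -0.002], [-0.993, -0.117, 0.003], [-0.003, 0.002, -1.0]]
ft_force: [0.2, -0.2, -1.8]
grip_width: 0.0558
```

Run:
```python
from h import *
s=env.observe(); print(s['position'],s['ft_force'],s['grip_width']); print(s['tool_rot'].round(4))
I,im,d=grab("wrist","w2"); np.savez("pics/w2.npz",im=im,d=d,E=I['extrinsics'])
```

```text
[0.61973858 0.01180158 0.27914255] [ 0.2211955  -0.234381   -1.82352857] 0.05575716596501911
[[ 0.1171 -0.9931 -0.0021]
 [-0.9931 -0.1171  0.0031]
 [-0.0034  0.0017 -1.    ]]
```

View pics/w2.png

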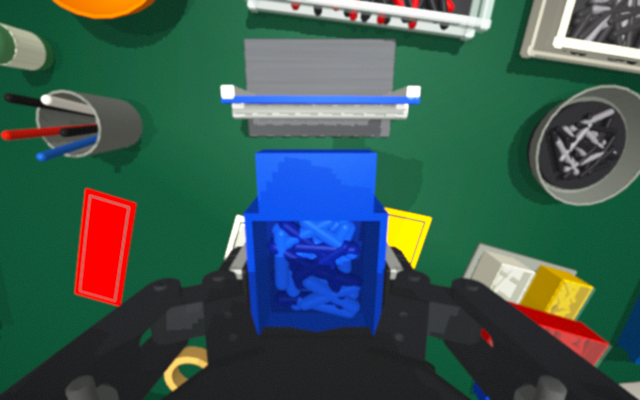

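The wrist view shows the rail at (320,99), the tube at (320,111), and the held bin with its lip at (316,185) pointing at the rail. Now measuring the rail and the bin-in-hand together.

Run:
```python
from h import *
f=np.load("pics/w2.npz"); I=cams.camera_info("wrist"); I['extrinsics']=f['E']; im=f['im']
m=cv2.inRange(hsv(im),*COL['blue']); r=m.copy(); r[:85]=0; r[112:]=0; r[:,:215]=0; r[:,425:]=0
v,u=np.nonzero(r); k=np.unique(u); top=np.array([v[u==q].min() for q in k]); bot=np.array([v[u==q].max() for q in k])
for nm,e in(('far',top-.5),('near',bot+.5)):
    W=plane(I,np.c_[k,e],.125); s=(k>240)&(k<405); b=np.polyfit(W[s,1],W[s,0],1); print(nm,b,'yaw',-np.degrees(np.arctan(b[0])), 'x at .0169',np.polyval(b,.0169))
print('ends y',plane(I,[[k.min(),100],[k.max(),100]],.125))
p,R=pose(); z=p[2]+.0187
l=m.copy(); l[:145]=0; l[215:]=0; l[:,:240]=0; l[:,395:]=0
v,u=np.nonzero(l); s=np.arange(265,370); e=[v[u==q].min()-.5 for q in s]
W=plane(I,np.c_[s,e],z)-p; print('lip end in tool frame mm',((W@R)*1000).mean(0).round(1),'slope',np.polyfit(W@R[:,0],W@R[:,1],1))
l=m.copy(); q=l[270:300]; v,u=np.nonzero(q); print('cols',u.min(),u.max()); W=plane(I,[[np.min(u[(v==0)&(u>230)])-.5,270],[np.max(u[(v==0)&(u<400)])+.5,270]],z)-p; print(((W@R)*1000).round(1))
W=plane(I,[[256,160],[376.5,160]],z)-p; print('lip sides',((W@R)*1000).round(1))
```

```text
far [-0.11207141  0.71183738] yaw 6.394535941861242 x at .0169 0.7099433759141559
near [-0.11754573  0.70445136] yaw 6.704110285155363 x at .0169 0.7024648353947587
ends y [[ 0.69462126  0.11026607  0.125     ]
 [ 0.71608969 -0.07096888  0.125     ]]
lip end in tool frame mm [ -1.8 -58.1 -18.8] slope [-0.0125114  -0.05811337]
cols 247 639
[[-30.6  -8.9 -18.6]
 [ 26.1  -9.1 -18.8]]
lip sides [[-24.2 -54.1 -18.7]
 [ 20.1 -54.2 -18.9]]
```

```bash
cat >> h.py <<'E'
RAIL=np.array([.7063,.0175,.125]); RY=6.5; OFF=np.array([0,-.0005,.0088])
def hang(X,Z,th,n,frm=None):
    B=Rn.from_euler('z',RY,degrees=True).as_matrix()
    T=Rn.from_rotvec(B[:,1]*np.radians(th)).as_matrix(); R=T@Rdown(RY-90)
    return rowR(RAIL+B@[X/1000,0,Z/1000]-R@OFF,R,n,frm)
E
python3 - <<'E'
from h import *
g=hang(-49,25,14,8); print(g[0])
g=hang(-49,-9,14,8,g); print(g[0])
E
```

```text
8 x xyz [0.01, -0.164, 0.362] turn [-0.379, 0.005, 0.004]
[0.65924818 0.01213912 0.15865956]
8 x xyz [0.0, -0.026, 0.103] turn [0.0, 0.0, 0.0]
[0.65924818 0.01213912 0.12465956]
```

step_arm(steps=[{"xyz":[0.01,-0.164,0.362],"turn":[-0.38,0.005,0.004],"gripper":-1},{"xyz":[0.01,-0.164,0.362],"turn":[-0.38,0.005,0.004],"gripper":-1},{"xyz":[0.01,-0.164,0.362],"turn":[-0.38,0.005,0.004],"gripper":-1},{"xyz":[0.01,-0.164,0.362],"turn":[-0.38,0.005,0.004],"gripper":-1},{"xyz":[0.01,-0.164,0.362],"turn":[-0.38,0.005,0.004],"gripper":-1},{"xyz":[0.01,-0.164,0.362],"turn":[-0.38,0.005,0.004],"gripper":-1},{"xyz":[0.01,-0.164,0.362],"turn":[-0.38,0.005,0.004],"gripper":-1},{"xyz":[0.01,-0.164,0.362],"turn":[-0.38,0.005,0.004],"gripper":-1},{"xyz":[0,0,0],"turn":[0,0,0],"gripper":-1},{"xyz":[0,0,0],"turn":[0,0,0],"gripper":-1}])

```text
time_s: 5.28
position: [0.6592, 0.0111, 0.1578]
tool_rot: [[0.111, -0.964, -0.242], [-0.994, -0.108, -0.027], [-0.0, 0.243, -0.97]]
ft_force: [-0.1, 0.1, -1.8]
grip_width: 0.0555
```

Run:
```python
from h import *
print(env.observe()['ft_force'])
I,im,d=grab("wrist","w3"); np.savez("pics/w3.npz",im=im,d=d,E=I['extrinsics'])
hang(-49,-9,14,8)
```

```text
[-0.09045424  0.0777185  -1.79522354]
8 x xyz [-0.003, -0.026, 0.104] turn [-0.001, 0.0, -0.003]
```

View pics/w3.png

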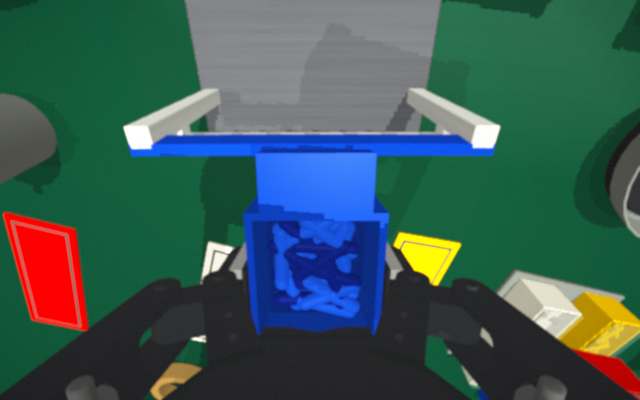

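Run:
```python
from h import *
f=np.load("pics/w3.npz"); I=cams.camera_info("wrist"); I['extrinsics']=f['E']; im=f['im']; d=f['d']
print(I['extrinsics'].round(3))
B=Rn.from_euler('z',RY,degrees=True).as_matrix(); C=cloud(I,d)
rf=lambda P:((P-RAIL)@B*1000).round(1)
m=cv2.inRange(hsv(im),*COL['blue'])
for u in(180,220,420,460):
    v=np.nonzero(m[120:170,u])[0]+120; print(u,v.min(),v.max(),rf(plane(I,[[u,v.min()-.5],[u,v.max()+.5]],.125)).tolist(),d[v,u].round(3)[::4])
for v in(150,156,165,180,200,210): print(v,im[v,316],d[v,316].round(3),rf(C[v,316]))
```

```text
[[ 0.112 -0.865 -0.49   0.754]
 [-0.994 -0.098 -0.055  0.023]
 [-0.     0.493 -0.87   0.262]
 [ 0.     0.     0.     1.   ]]
180 136 155 [[6.9, 66.4, 0.0], [-3.5, 68.8, 0.0]] [0.152 0.146 0.141 0.142 0.142]
220 135 155 [[7.3, 46.6, 0.0], [-3.5, 48.4, 0.0]] [0.155 0.147 0.141 0.142 0.142 0.275]
420 135 155 [[7.2, -50.8, 0.0], [-3.6, -52.8, 0.0]] [0.153 0.147 0.14  0.143 0.143 0.275]
460 137 155 [[6.2, -70.7, 0.0], [-3.6, -73.1, 0.0]] [0.15  0.143 0.142 0.142 0.143]
150 [ 11  52 149] 0.113 [ 9.5 -0.1 28.6]
156 [ 65 130 254] 0.105 [10.4 -0.1 37.6]
165 [ 59 125 253] 0.105 [ 7.5 -0.1 39. ]
180 [ 54 120 253] 0.106 [ 2.3 -0.1 40.9]
200 [ 44 110 251] 0.109 [-5.5 -0.1 42.2]
210 [ 40 108 251] 0.111 [-9.9 -0.1 42.3]
```

step_arm(steps=[{"xyz":[-0.003,-0.029,0.103],"turn":[0,0,-0.003],"gripper":-1},{"xyz":[-0.003,-0.029,0.103],"turn":[0,0,-0.003],"gripper":-1},{"xyz":[-0.003,-0.029,0.103],"turn":[0,0,-0.003],"gripper":-1},{"xyz":[-0.003,-0.029,0.103],"turn":[0,0,-0.003],"gripper":-1},{"xyz":[-0.003,-0.029,0.103],"turn":[0,0,-0.003],"gripper":-1},{"xyz":[-0.003,-0.029,0.103],"turn":[0,0,-0.003],"gripper":-1},{"xyz":[-0.003,-0.029,0.103],"turn":[0,0,-0.003],"gripper":-1},{"xyz":[-0.003,-0.029,0.103],"turn":[0,0,-0.003],"gripper":-1},{"xyz":[0,0,0],"turn":[0,0,0],"gripper":-1},{"xyz":[0,0,0],"turn":[0,0,0],"gripper":-1}])

```text
time_s: 6.17
position: [0.6602, 0.0132, 0.1237]
tool_rot: [[0.115, -0.964, -0.242], [-0.993, -0.111, -0.027], [-0.001, 0.243, -0.97]]
ft_force: [0.3, -1.0, -1.8]
grip_width: 0.0555
```

Run:
```python
from h import *
s=env.observe(); print(s['ft_force'],s['wrist_torque'])
I,im,d=grab("wrist","w4")
B=Rn.from_euler('z',RY,degrees=True).as_matrix(); C=cloud(I,d); rf=lambda P:((P-RAIL)@B*1000).round(1)
m=cv2.inRange(hsv(im),*COL['blue'])
for u in(316,): 
  for v in range(100,215,8): print(v,im[v,u],rf(C[v,u]))
v=np.nonzero(m[:,200])[0]; print(v.min(),v.max())
g=hang(-48,-14,14,3)
g=hang(-50,-21,5,6,g)
```

```text
[ 0.27208932 -0.96890779 -1.77764535] [ 0.02690013 -0.19855055 -0.04527765]
100 [122 123 126] [   9.7    2.  -115.8]
108 [125 127 129] [   3.9    1.9 -116.2]
116 [120 122 125] [  -2.2    1.9 -116.9]
124 [124 125 128] [  -8.3    1.9 -117. ]
132 [121 122 125] [ -14.4    1.9 -116.5]
140 [89 89 92] [ -20.9    1.9 -116.9]
148 [ 77  81 102] [ -27.3    1.9 -116.4]
156 [ 61 127 253] [12.   2.   4.3]
164 [ 55 124 253] [8.6 2.  3.6]
172 [ 55 121 253] [5.8 2.  4.7]
180 [ 53 118 252] [3.1 2.  6. ]
188 [ 49 115 252] [0.4 2.  7.2]
196 [ 45 111 251] [-3.3  2.   6.6]
204 [ 43 109 251] [-5.7  2.   8.6]
212 [ 35 105 250] [-9.2  1.9  8.8]
160 188
3 x xyz [0.007, -0.008, 0.036] turn [0.003, 0.001, 0.006]
6 x xyz [0.0, 0.009, 0.031] turn [0.327, 0.0, -0.0]
```

The lip finger is now behind the bar (lip end at x=+12 mm, contact-free). Lowering to contact.

step_arm(steps=[{"xyz":[0.007,-0.008,0.036],"turn":[0,0,0.006],"gripper":-1},{"xyz":[0.007,-0.008,0.036],"turn":[0,0,0.006],"gripper":-1},{"xyz":[0,-0.008,0.036],"turn":[0,0,0.006],"gripper":-1},{"xyz":[0,0,0],"turn":[0,0,0],"gripper":-1},{"xyz":[0,0,0],"turn":[0,0,0],"gripper":-1}])

```text
time_s: 6.63
position: [0.6604, 0.0126, 0.1206]
tool_rot: [[0.113, -0.964, -0.24], [-0.994, -0.11, -0.028], [0.0, 0.241, -0.97]]
ft_force: [-1.5, 0.8, 5.4]
grip_width: 0.0557
```

Run:
```python
from h import *
s=env.observe(); print(s['position'],s['ft_force'],s['wrist_torque'])
g=hang(-50,-21,5,6)
g=hang(-50.5,-23.5,2,3,g)
```

```text
[0.66042243 0.01256473 0.12061199] [-1.47625197  0.75319085  5.43518906] [ 0.02945276  0.02450046 -0.01774807]
6 x xyz [0.001, 0.009, 0.035] turn [0.326, -0.001, -0.0]
3 x xyz [0.0, 0.007, 0.021] turn [0.218, 0.0, 0.0]
```

step_arm(steps=[{"xyz":[0,0.009,0.031],"turn":[0.326,0,0],"gripper":-1},{"xyz":[0,0.009,0.031],"turn":[0.326,0,0],"gripper":-1},{"xyz":[0,0.009,0.031],"turn":[0.326,0,0],"gripper":-1},{"xyz":[0,0.009,0.031],"turn":[0.326,0,0],"gripper":-1},{"xyz":[0,0.009,0.031],"turn":[0.326,0,0],"gripper":-1},{"xyz":[0,0.009,0.031],"turn":[0.326,0,0],"gripper":-1},{"xyz":[0,0,0],"turn":[0,0,0],"gripper":-1},{"xyz":[0,0,0],"turn":[0,0,0],"gripper":-1}])

```text
time_s: 7.3
position: [0.6573, 0.0121, 0.1135]
tool_rot: [[0.113, -0.99, -0.086], [-0.994, -0.113, -0.01], [0.0, 0.087, -0.996]]
ft_force: [1.6, 1.3, 5.1]
grip_width: 0.0558
```

Run:
```python
from h import *
s=env.observe(); print(s['position'],s['ft_force'],s['wrist_torque'])
I,im,d=grab("wrist","w5")
g=hang(-50.5,-23.2,1.5,3)
```

```text
[0.65731679 0.01208544 0.11353281] [1.57794046 1.29200521 5.06229559] [ 0.00423508 -0.48272887  0.00943366]
3 x xyz [0.002, 0.011, 0.025] turn [0.255, -0.001, -0.001]
```

step_arm(steps=[{"xyz":[0,0.01,0.022],"turn":[0.25,0,0],"gripper":-1},{"xyz":[0,0.01,0.022],"turn":[0.25,0,0],"gripper":-1},{"xyz":[0,0.01,0.022],"turn":[0.25,0,0],"gripper":-1},{"xyz":[0,0,0],"turn":[0,0,0],"gripper":-1},{"xyz":[0,0,0],"turn":[0,0,0],"gripper":-1}])

```text
time_s: 7.77
position: [0.6559, 0.012, 0.1106]
tool_rot: [[0.113, -0.993, -0.028], [-0.994, -0.113, -0.003], [0.0, 0.028, -1.0]]
ft_force: [3.4, 0.2, 5.0]
grip_width: 0.0555
```

Run:
```python
from h import *
s=env.observe(); print(s['position'],s['ft_force'],s['wrist_torque'])
I,im,d=grab("wrist","w5")
C=cloud(I,d); B=Rn.from_euler('z',RY,degrees=True).as_matrix(); rf=lambda P:((P-RAIL)@B*1000).round(1)
for v in range(110,215,10): print(v,im[v,316],rf(C[v,316]))
```

```text
[0.65594796 0.01196549 0.1106032 ] [3.44066546 0.23235789 5.02702949] [ 1.38570475e-02 -7.52588839e-01 -3.01864985e-04]
110 [137 140 143] [  21.9    1.1 -117.4]
120 [136 137 141] [  14.6    1.1 -117.2]
130 [134 137 140] [   7.3    1.1 -117.1]
140 [125 127 130] [  -0.2    1.1 -116.3]
150 [ 43  66 152] [ 6.1  1.2 -6.7]
160 [ 33  99 247] [3.6 1.2 2.9]
170 [ 28  95 245] [-0.   1.2  3.2]
180 [ 28  93 245] [-3.6  1.2  4.1]
190 [ 19  90 244] [-7.5  1.2  3.8]
200 [ 21  88 243] [-11.1   1.2   5.1]
210 [ 17  87 242] [-15.3   1.2   4.2]
```

View pics/w5.png

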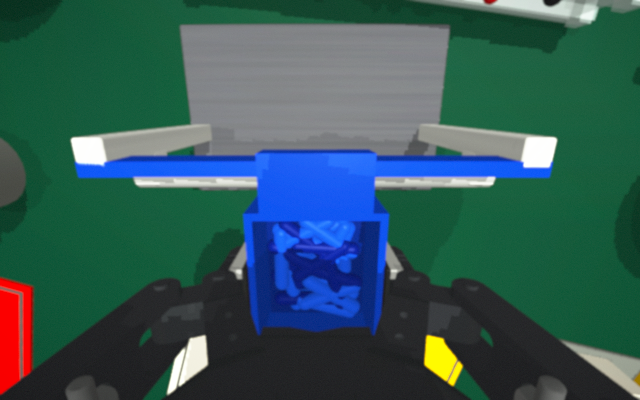

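The lip lies on the bar with its finger behind it. Releasing and lifting.

step_arm(steps=[{"xyz":[0,0,0],"turn":[0,0,0],"gripper":0.45},{"xyz":[0,0,0],"turn":[0,0,0],"gripper":0.6},{"xyz":[0,0,0],"turn":[0,0,0],"gripper":0.8},{"xyz":[0,0,0],"turn":[0,0,0],"gripper":0.8},{"xyz":[0,0,0],"turn":[0,0,0],"gripper":0.8},{"xyz":[0,0,-0.3],"turn":[0,0,0],"gripper":0.8},{"xyz":[0,0,-0.5],"turn":[0,0,0],"gripper":0.8},{"xyz":[0,0,-0.8],"turn":[0,0,0],"gripper":0.8},{"xyz":[0,0,-0.8],"turn":[0,0,0],"gripper":0.8},{"xyz":[0,0,-0.8],"turn":[0,0,0],"gripper":0.8},{"xyz":[0,0,-0.8],"turn":[0,0,0],"gripper":0.8},{"xyz":[0,0,-0.5],"turn":[0,0,0],"gripper":0.8},{"xyz":[0,0,0],"turn":[0,0,0],"gripper":0.8}])

```text
time_s: 8.9
position: [0.6613, 0.0125, 0.2952]
tool_rot: [[0.113, -0.993, -0.02], [-0.994, -0.113, -0.004], [0.002, 0.021, -1.0]]
ft_force: [0.5, -0.2, 0.5]
grip_width: 0.0771
```

Run:
```python
from h import *
s=env.observe(); print(s['position'],s['ft_force'],s['grip_width'])
I,im,d=grab("wrist"); J,sc,_=grab("scene")
C=cloud(I,d); B=Rn.from_euler('z',RY,degrees=True).as_matrix(); rf=lambda P:((P-RAIL)@B*1000)
m=cv2.inRange(hsv(im),*COL['blue'])>0
Q=rf(C[m&(d>0)]); Q=Q[(Q[:,2]>-35)&(Q[:,2]<20)]
k=(abs(Q[:,1])<20)&(Q[:,0]>-16)&(Q[:,0]<8); print('lip plate slope deg',np.degrees(np.arctan(np.polyfit(Q[k,0],Q[k,2],1))),'n',k.sum())
k=(Q[:,2]>-8)&(Q[:,0]<-20); print('rim x,y,z pct',np.percentile(Q[k],[2,50,98],axis=0).round(1)); 
e=Q[k]; A=np.c_[e[:,:2],np.ones(len(e))]; print('rim plane',np.linalg.lstsq(A,e[:,2],rcond=None)[0])
cv2.imwrite('pics/c6.png',np.vstack([cv2.resize(sc[220:330,260:440],(800,489)),])[:,:,::-1])
cv2.imwrite('pics/w6.png',im[:,:,::-1])
# next: view above stack
g=row([s['position'][0],s['position'][1],.40],-83.4,1)
row([.43,-.314,.36],-98.8,14)
```

```text
[0.6612963  0.01254239 0.29517532] [ 0.47910793 -0.21808409  0.49312685] 0.07705363625840095
lip plate slope deg [-1.27984526 73.23069335] n 913
rim x,y,z pct [[-84.4 -26.2  -7.1]
 [-63.9  11.5   2.9]
 [-22.5 274.2   4.9]]
rim plane [ 0.03140667 -0.00632233  3.3698938 ]
1 x xyz [0.004, 0.056, -2.749] turn [0.356, 0.001, -0.022]
14 x xyz [0.589, 0.408, -0.118] turn [0.025, -0.003, 0.238]
```

View pics/c6.png

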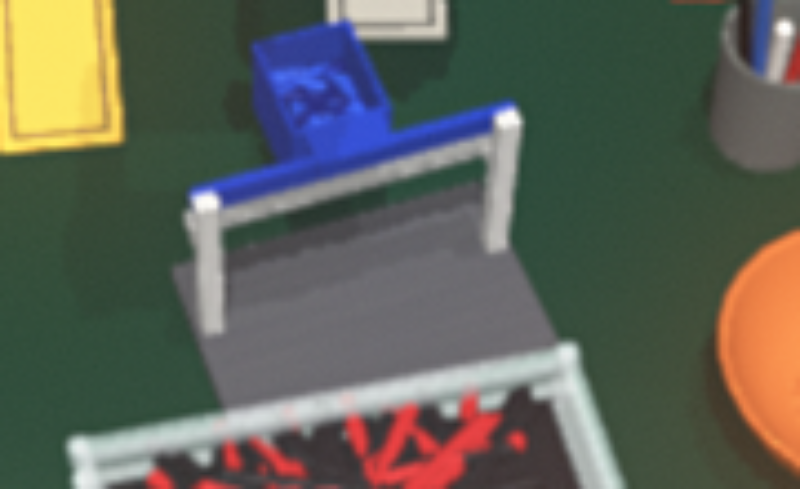

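The bin hangs on the bar, level within about 1–2° (depth noise). On to the red box.

step_arm(steps=[{"xyz":[0.589,0.408,-0.118],"turn":[0.025,0,0.238],"gripper":1},{"xyz":[0.589,0.408,-0.118],"turn":[0.025,0,0.238],"gripper":1},{"xyz":[0.589,0.408,-0.118],"turn":[0.025,0,0.238],"gripper":1},{"xyz":[0.589,0.408,-0.118],"turn":[0.025,0,0.238],"gripper":1},{"xyz":[0.589,0.408,-0.118],"turn":[0.025,0,0.238],"gripper":1},{"xyz":[0.589,0.408,-0.118],"turn":[0.025,0,0.238],"gripper":1},{"xyz":[0.589,0.408,-0.118],"turn":[0.025,0,0.238],"gripper":1},{"xyz":[0.589,0.408,-0.118],"turn":[0.025,0,0.238],"gripper":1},{"xyz":[0.589,0.408,-0.118],"turn":[0.025,0,0.238],"gripper":1},{"xyz":[0.589,0.408,-0.118],"turn":[0.025,0,0.238],"gripper":1},{"xyz":[0.589,0.408,-0.118],"turn":[0.025,0,0.238],"gripper":1},{"xyz":[0.589,0.408,-0.118],"turn":[0.025,0,0.238],"gripper":1},{"xyz":[0.589,0.408,-0.118],"turn":[0.025,0,0.238],"gripper":1},{"xyz":[0.589,0.408,-0.118],"turn":[0.025,0,0.238],"gripper":1},{"xyz":[0,0,0],"turn":[0,0,0],"gripper":1},{"xyz":[0,0,0],"turn":[0,0,0],"gripper":1}])

```text
time_s: 10.33
position: [0.4295, -0.3144, 0.359]
tool_rot: [[-0.155, -0.988, -0.002], [-0.988, 0.155, -0.002], [0.002, 0.002, -1.0]]
ft_force: [0.4, 1.1, 0.3]
grip_width: 0.0856
```

Run:
```python
from h import *
s=env.observe(); print(s['position'])
I,im,d=grab("wrist","w7"); np.savez("pics/w7.npz",im=im,d=d,E=I['extrinsics'])
H=cv2.inRange(hsv(im),*COL['red']); H[:, :200]=0; H[:,420:]=0
c=max(cv2.findContours(H,0,2)[0],key=cv2.contourArea); print(cv2.boundingRect(c))
x,y,w,h=cv2.boundingRect(c)
r=rect(I,im,'red',(x-3,x+w+3,y-3,y+h+3),.102,True)
```

```text
[ 0.42948682 -0.31440982  0.35899046]
(253, 139, 121, 43)
red c [ 0.4459 -0.3125] size [159.2  51.9] ang 78.9
```

View pics/w7.png

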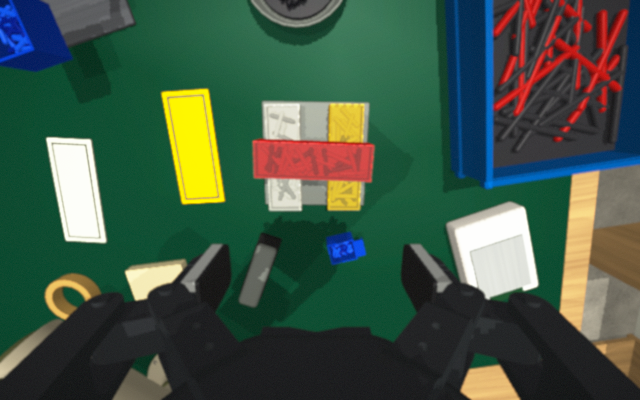

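The bin has been removed cleanly; the red box at (313,160) lies undisturbed across white and yellow. Turning 88° to take it across its width.

Run:
```python
from h import *
g=row([.4452,-.3125,.19],-11.1,20)
row([.4452,-.3125,.084],-11.1,6,g)
```

```text
20 x xyz [0.01, -0.019, 0.211] turn [0.002, 0.0, -0.957]
6 x xyz [0.0, -0.0, 0.442] turn [0.0, 0.0, 0.0]
```

step_arm(steps=[{"xyz":[0.01,-0.019,0.211],"turn":[0.002,0,-0.957],"gripper":1},{"xyz":[0.01,-0.019,0.211],"turn":[0.002,0,-0.957],"gripper":1},{"xyz":[0.01,-0.019,0.211],"turn":[0.002,0,-0.957],"gripper":1},{"xyz":[0.01,-0.019,0.211],"turn":[0.002,0,-0.957],"gripper":1},{"xyz":[0.01,-0.019,0.211],"turn":[0.002,0,-0.957],"gripper":1},{"xyz":[0.01,-0.019,0.211],"turn":[0.002,0,-0.957],"gripper":1},{"xyz":[0.01,-0.019,0.211],"turn":[0.002,0,-0.957],"gripper":1},{"xyz":[0.01,-0.019,0.211],"turn":[0.002,0,-0.957],"gripper":1},{"xyz":[0.01,-0.019,0.211],"turn":[0.002,0,-0.957],"gripper":1},{"xyz":[0.01,-0.019,0.211],"turn":[0.002,0,-0.957],"gripper":1},{"xyz":[0.01,-0.019,0.211],"turn":[0.002,0,-0.957],"gripper":1},{"xyz":[0.01,-0.019,0.211],"turn":[0.002,0,-0.957],"gripper":1},{"xyz":[0.01,-0.019,0.211],"turn":[0.002,0,-0.957],"gripper":1},{"xyz":[0.01,-0.019,0.211],"turn":[0.002,0,-0.957],"gripper":1},{"xyz":[0.01,-0.019,0.211],"turn":[0.002,0,-0.957],"gripper":1},{"xyz":[0.01,-0.019,0.211],"turn":[0.002,0,-0.957],"gripper":1},{"xyz":[0.01,-0.019,0.211],"turn":[0.002,0,-0.957],"gripper":1},{"xyz":[0.01,-0.019,0.211],"turn":[0.002,0,-0.957],"gripper":1},{"xyz":[0.01,-0.019,0.211],"turn":[0.002,0,-0.957],"gripper":1},{"xyz":[0.01,-0.019,0.211],"turn":[0.002,0,-0.957],"gripper":1}])

```text
time_s: 12.05
position: [0.4465, -0.3114, 0.1902]
tool_rot: [[0.983, -0.186, 0.001], [-0.186, -0.983, -0.0], [0.001, 0.0, -1.0]]
ft_force: [0.1, -0.8, -0.1]
grip_width: 0.0855
```

step_arm(steps=[{"xyz":[0,0,0],"turn":[0,0,0],"gripper":1},{"xyz":[0,0,0],"turn":[0,0,0],"gripper":1}])

```text
time_s: 12.22
position: [0.4463, -0.3118, 0.1909]
tool_rot: [[0.981, -0.192, 0.0], [-0.192, -0.981, -0.0], [0.001, 0.0, -1.0]]
ft_force: [0.6, 0.1, 0.4]
grip_width: 0.0857
```

Run:
```python
from h import *
row([.4452,-.3125,.084],-11.1,6)
```

```text
6 x xyz [-0.004, 0.004, 0.445] turn [0.001, -0.001, 0.0]
```

step_arm(steps=[{"xyz":[-0.004,0.004,0.445],"turn":[0,0,0],"gripper":1},{"xyz":[-0.004,0.004,0.445],"turn":[0,0,0],"gripper":1},{"xyz":[-0.004,0.004,0.445],"turn":[0,0,0],"gripper":1},{"xyz":[-0.004,0.004,0.445],"turn":[0,0,0],"gripper":1},{"xyz":[-0.004,0.004,0.445],"turn":[0,0,0],"gripper":1},{"xyz":[-0.004,0.004,0.445],"turn":[0,0,0],"gripper":1},{"xyz":[0,0,0],"turn":[0,0,0],"gripper":1},{"xyz":[0,0,0],"turn":[0,0,0],"gripper":0},{"xyz":[0,0,0],"turn":[0,0,0],"gripper":-1},{"xyz":[0,0,0],"turn":[0,0,0],"gripper":-1},{"xyz":[0,0,0],"turn":[0,0,0],"gripper":-1},{"xyz":[0,0,0],"turn":[0,0,0],"gripper":-1},{"xyz":[0,0,0],"turn":[0,0,0],"gripper":-1},{"xyz":[0,0,0],"turn":[0,0,0],"gripper":-1}])

```text
time_s: 13.38
position: [0.4454, -0.3142, 0.0862]
tool_rot: [[0.981, -0.192, 0.003], [-0.192, -0.981, -0.004], [0.004, 0.003, -1.0]]
ft_force: [-0.4, 0.8, 6.5]
grip_width: 0.0494
```

Run:
```python
from h import *
s=env.observe(); p=s['position']; print(p,s['ft_force'],s['grip_width'])
g=row([p[0],p[1],.21],-11.1,4)
row([.43,.24,.24],60,20,g)
```

```text
[ 0.44544729 -0.31415198  0.08622315] [-0.36186095  0.81686562  6.50535573] 0.04943918738691093
4 x xyz [0.002, 0.001, -0.774] turn [0.009, -0.012, 0.003]
20 x xyz [0.266, -0.69, -0.038] turn [0.0, 0.0, -0.776]
```

step_arm(steps=[{"xyz":[0,0,-0.3],"turn":[0.009,-0.012,0.003],"gripper":-1},{"xyz":[0,0,-0.6],"turn":[0.009,-0.012,0.003],"gripper":-1},{"xyz":[0,0,-0.9],"turn":[0.009,-0.012,0.003],"gripper":-1},{"xyz":[0,0,-0.8],"turn":[0.009,-0.012,0.003],"gripper":-1},{"xyz":[0,0,-0.5],"turn":[0,0,0],"gripper":-1},{"xyz":[0,0,0],"turn":[0,0,0],"gripper":-1}])

```text
time_s: 13.88
position: [0.4461, -0.3148, 0.2135]
tool_rot: [[0.981, -0.193, 0.005], [-0.193, -0.981, -0.005], [0.005, 0.004, -1.0]]
ft_force: [0.2, -0.0, -2.9]
grip_width: 0.0493
```

Run:
```python
from h import *
p,R=pose(); print(p)
f=np.load("pics/w2.npz"); I=cams.camera_info("wrist"); I['extrinsics']=f['E']
print('w2'); rect(I,f['im'],'red',(70,140,180,312),.004)
f=np.load("pics/w7.npz"); I['extrinsics']=f['E']; print('w7')
rect(I,f['im'],'yellow',(150,230,80,210),.004); rect(I,f['im'],'white',(40,110,130,250),.004)
f=np.load("pics/scene0.npz"); I=cams.camera_info("scene"); print('scene')
rect(I,f['im'],'red',(395,440,165,228),.004); rect(I,f['im'],'yellow',(250,295,195,260),.004); rect(I,f['im'],'white',(325,365,175,232),.004)
C=cloud(I,f['d'])
for (u,v) in((433,235),(197,297)):
    q=C[v-25:v+25,u-30:u+30].reshape(-1,3); q=q[(q[:,2]>.02)]; print('obj',np.percentile(q,[3,50,97],axis=0).round(3))
g=row([.455,.321,.24],78.5,20)
```

```text
[ 0.44610438 -0.31477935  0.21349295]
w2
red c [0.4571 0.3243] size [187.5  77.2] ang -11.1
w7
yellow c [ 0.482  -0.1178] size [187.4  79. ] ang -5.4
white c [0.442  0.1048] size [187.3  77.8] ang -12.1
scene
red c [0.4611 0.3217] size [186.6  77.8] ang -11.2
yellow c [ 0.4854 -0.1196] size [192.5  79.4] ang -5.7
white c [0.4472 0.1021] size [183.7  77.7] ang -12.4
obj [[0.624 0.254 0.025]
 [0.663 0.282 0.071]
 [0.69  0.317 0.125]]
obj [[ 0.629 -0.396  0.021]
 [ 0.693 -0.331  0.032]
 [ 0.755 -0.267  0.044]]
20 x xyz [0.471, -0.746, -0.034] turn [0.005, -0.001, -0.977]
```

step_arm(steps=[{"xyz":[0.236,-0.373,-0.017],"turn":[0,0,-0.489],"gripper":-1},{"xyz":[0.471,-0.746,-0.034],"turn":[0.005,0,-0.977],"gripper":-1},{"xyz":[0.471,-0.746,-0.034],"turn":[0.005,0,-0.977],"gripper":-1},{"xyz":[0.471,-0.746,-0.034],"turn":[0.005,0,-0.977],"gripper":-1},{"xyz":[0.471,-0.746,-0.034],"turn":[0.005,0,-0.977],"gripper":-1},{"xyz":[0.471,-0.746,-0.034],"turn":[0.005,0,-0.977],"gripper":-1},{"xyz":[0.471,-0.746,-0.034],"turn":[0.005,0,-0.977],"gripper":-1},{"xyz":[0.471,-0.746,-0.034],"turn":[0.005,0,-0.977],"gripper":-1},{"xyz":[0.471,-0.746,-0.034],"turn":[0.005,0,-0.977],"gripper":-1},{"xyz":[0.471,-0.746,-0.034],"turn":[0.005,0,-0.977],"gripper":-1},{"xyz":[0.471,-0.746,-0.034],"turn":[0.005,0,-0.977],"gripper":-1},{"xyz":[0.471,-0.746,-0.034],"turn":[0.005,0,-0.977],"gripper":-1},{"xyz":[0.471,-0.746,-0.034],"turn":[0.005,0,-0.977],"gripper":-1},{"xyz":[0.471,-0.746,-0.034],"turn":[0.005,0,-0.977],"gripper":-1},{"xyz":[0.471,-0.746,-0.034],"turn":[0.005,0,-0.977],"gripper":-1},{"xyz":[0.471,-0.746,-0.034],"turn":[0.005,0,-0.977],"gripper":-1},{"xyz":[0.471,-0.746,-0.034],"turn":[0.005,0,-0.977],"gripper":-1},{"xyz":[0.471,-0.746,-0.034],"turn":[0.005,0,-0.977],"gripper":-1},{"xyz":[0.471,-0.746,-0.034],"turn":[0.005,0,-0.977],"gripper":-1},{"xyz":[0.471,-0.746,-0.034],"turn":[0.005,0,-0.977],"gripper":-1}])

```text
time_s: 15.55
position: [0.4646, 0.3108, 0.2369]
tool_rot: [[0.234, 0.972, -0.008], [0.972, -0.234, 0.007], [0.005, -0.009, -1.0]]
ft_force: [1.3, 0.3, -3.5]
grip_width: 0.0495
```

step_arm(steps=[{"xyz":[0.236,-0.373,-0.017],"turn":[0,0,-0.489],"gripper":-1},{"xyz":[0,0,0],"turn":[0,0,0],"gripper":-1},{"xyz":[0,0,0],"turn":[0,0,0],"gripper":-1}])

```text
time_s: 15.8
position: [0.4529, 0.3227, 0.2383]
tool_rot: [[0.199, 0.98, -0.007], [0.98, -0.199, 0.007], [0.005, -0.008, -1.0]]
ft_force: [-0.1, -0.4, -2.7]
grip_width: 0.0491
```

Run:
```python
from h import *
s=env.observe(); print(s['position'],s['ft_force'],s['grip_width'])
I,im,d=grab("wrist","w8")
g=row([.457,.3215,.06],78.7,8)
g=row([.457,.3215,.040],78.7,4,g)
```

```text
[0.45289243 0.32265204 0.23828021] [-0.08951506 -0.44010303 -2.65112573] 0.049120880911070176
8 x xyz [-0.001, 0.013, 0.557] turn [-0.012, -0.008, -0.007]
4 x xyz [0.0, 0.0, 0.125] turn [0.0, 0.0, 0.0]
```

View pics/w8.png

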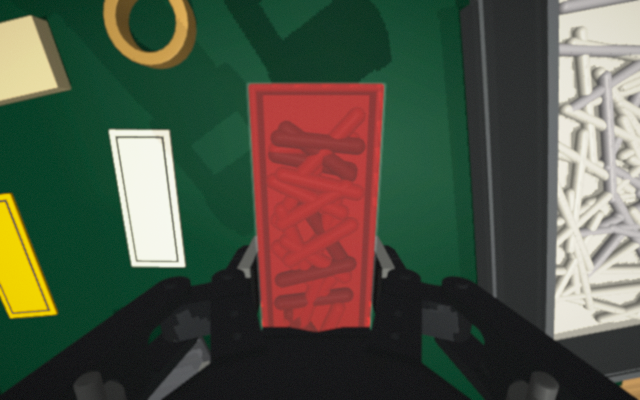

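Run:
```python
from h import *
p,R=pose(); I=cams.camera_info("wrist")
W=plane(I,[[249,83.5],[317,83.5],[386,83.5]],p[2]+.0158)-p; print((W@R*1000).round(1))
```

```text
[[-22.5 -80.  -15.3]
 [  1.7 -80.  -15.2]
 [ 26.2 -80.1 -15. ]]
```

step_arm(steps=[{"xyz":[0,0.013,0.3],"turn":[-0.012,-0.008,-0.007],"gripper":-1},{"xyz":[0,0.013,0.6],"turn":[-0.012,-0.008,-0.007],"gripper":-1},{"xyz":[0,0.013,0.8],"turn":[-0.012,-0.008,-0.007],"gripper":-1},{"xyz":[0,0.013,0.8],"turn":[-0.012,-0.008,-0.007],"gripper":-1},{"xyz":[0,0.013,0.7],"turn":[-0.012,-0.008,-0.007],"gripper":-1},{"xyz":[0,0.013,0.6],"turn":[-0.012,-0.008,-0.007],"gripper":-1},{"xyz":[0,0.013,0.4],"turn":[-0.012,-0.008,-0.007],"gripper":-1},{"xyz":[0,0.013,0.25],"turn":[-0.012,-0.008,-0.007],"gripper":-1},{"xyz":[0,0,0.1],"turn":[0,0,0],"gripper":-1},{"xyz":[0,0,0.1],"turn":[0,0,0],"gripper":-1},{"xyz":[0,0,0.1],"turn":[0,0,0],"gripper":-1},{"xyz":[0,0,0.1],"turn":[0,0,0],"gripper":-1},{"xyz":[0,0,0],"turn":[0,0,0],"gripper":-1},{"xyz":[0,0,0],"turn":[0,0,0],"gripper":-1}])

```text
time_s: 17.02
position: [0.4575, 0.3223, 0.0457]
tool_rot: [[0.195, 0.981, 0.002], [0.981, -0.195, 0.001], [0.001, 0.001, -1.0]]
ft_force: [0.3, 0.3, -2.9]
grip_width: 0.0498
```

Run:
```python
from h import *
s=env.observe(); print(s['position'],s['ft_force'])
row([.457,.3215,.037],78.7,4)
```

```text
[0.4574802  0.32234362 0.04570083] [ 0.34122564  0.29512051 -2.93190706]
4 x xyz [-0.006, -0.002, 0.054] turn [0.004, -0.004, 0.001]
```

step_arm(steps=[{"xyz":[-0.003,0,0.04],"turn":[0.002,-0.002,0],"gripper":-1},{"xyz":[-0.003,0,0.04],"turn":[0.002,-0.002,0],"gripper":-1},{"xyz":[-0.003,0,0.03],"turn":[0.002,-0.002,0],"gripper":-1},{"xyz":[-0.003,0,0.03],"turn":[0.002,-0.002,0],"gripper":-1},{"xyz":[0,0,0.03],"turn":[0,0,0],"gripper":-1},{"xyz":[0,0,0.02],"turn":[0,0,0],"gripper":-1},{"xyz":[0,0,0],"turn":[0,0,0],"gripper":-1}])

```text
time_s: 17.6
position: [0.4572, 0.3218, 0.0376]
tool_rot: [[0.195, 0.981, 0.0], [0.981, -0.195, 0.0], [0.0, 0.0, -1.0]]
ft_force: [-0.6, 0.1, -3.4]
grip_width: 0.0496
```

Run:
```python
from h import *
s=env.observe(); print(s['position'],s['ft_force'],s['wrist_torque'])
```

```text
[0.45720424 0.32176503 0.03757965] [-0.6457926   0.07287828 -3.42293255] [ 0.05975775 -0.02891446 -0.03480111]
```

step_arm(steps=[{"xyz":[0,0,0.02],"turn":[0,0,0],"gripper":-1},{"xyz":[0,0,0.02],"turn":[0,0,0],"gripper":-1},{"xyz":[0,0,0.02],"turn":[0,0,0],"gripper":-1},{"xyz":[0,0,0],"turn":[0,0,0],"gripper":-1}])

```text
time_s: 17.93
position: [0.4573, 0.3218, 0.0362]
tool_rot: [[0.195, 0.981, 0.001], [0.981, -0.195, 0.0], [0.001, 0.001, -1.0]]
ft_force: [-2.7, -2.3, 6.4]
grip_width: 0.0497
```

In contact (about 9 N). Releasing and lifting to check.

step_arm(steps=[{"xyz":[0,0,-0.02],"turn":[0,0,0],"gripper":0.3},{"xyz":[0,0,0],"turn":[0,0,0],"gripper":0.6},{"xyz":[0,0,0],"turn":[0,0,0],"gripper":0.8},{"xyz":[0,0,0],"turn":[0,0,0],"gripper":0.8},{"xyz":[0,0,0],"turn":[0,0,0],"gripper":0.8},{"xyz":[0,0,-0.3],"turn":[0,0,0],"gripper":0.8},{"xyz":[0,0,-0.6],"turn":[0,0,0],"gripper":0.8},{"xyz":[0,0,-0.9],"turn":[0,0,0],"gripper":0.8},{"xyz":[0,0,-0.9],"turn":[0,0,0],"gripper":0.8},{"xyz":[0,0,-0.9],"turn":[0,0,0],"gripper":0.8},{"xyz":[0,0.5,-0.9],"turn":[0,0,0],"gripper":1},{"xyz":[0,0.5,-0.9],"turn":[0,0,0],"gripper":1},{"xyz":[0,0.5,-0.7],"turn":[0,0,0],"gripper":1},{"xyz":[0,0.4,-0.4],"turn":[0,0,0],"gripper":1},{"xyz":[0,0,0],"turn":[0,0,0],"gripper":1},{"xyz":[0,0,0],"turn":[0,0,0],"gripper":1}])

```text
time_s: 19.27
position: [0.5319, 0.3067, 0.2958]
tool_rot: [[0.196, 0.981, 0.001], [0.981, -0.196, 0.0], [0.001, 0.0, -1.0]]
ft_force: [-0.9, 0.6, -0.8]
grip_width: 0.0857
```

Run:
```python
from h import *
p,R=pose(); print(p)
I,im,d=grab("wrist","w9"); np.savez("pics/w9.npz",im=im,d=d,E=I['extrinsics'])
m=cv2.inRange(hsv(im),*COL['red']); c=max(cv2.findContours(m,0,2)[0],key=cv2.contourArea); x,y,w,h=cv2.boundingRect(c); print(x,y,w,h)
s=cv2.resize(im[max(y-12,0):y+h+12,max(x-15,0):x+w+15],None,fx=3,fy=3,interpolation=cv2.INTER_CUBIC); cv2.imwrite('pics/c9.png',s[:600,:800,::-1]); print(s.shape)
```

```text
[0.53194883 0.3066534  0.29584201]
289 40 57 139
(489, 261, 3)
```

View pics/c9.png

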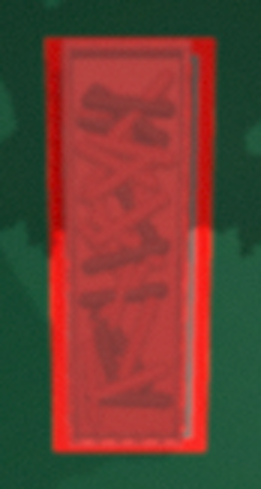

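Run:
```python
from h import *
f=np.load("pics/w9.npz"); I=cams.camera_info("wrist"); I['extrinsics']=f['E']; im=f['im']; H=hsv(im)
for v in(60,110,150): print(v,[tuple(H[v,u]) for u in range(288,350,4)])
C=cloud(I,f['d']); q=C[40:180,280:350].reshape(-1,3); q=q[(q[:,2]>.042)&(q[:,2]<.065)]
r=cv2.minAreaRect((q[:,:2]*1000).astype(np.float32)); print('depth rect',r, 'median z',np.median(q[:,2]))
rect(I,im,'red',(280,352,30,185),.004)
```

```text
60 [(np.uint8(45), np.uint8(79), np.uint8(58)), (np.uint8(1), np.uint8(246), np.uint8(167)), (np.uint8(1), np.uint8(171), np.uint8(172)), (np.uint8(1), np.uint8(161), np.uint8(174)), (np.uint8(1), np.uint8(149), np.uint8(142)), (np.uint8(0), np.uint8(150), np.uint8(143)), (np.uint8(1), np.uint8(155), np.uint8(145)), (np.uint8(1), np.uint8(156), np.uint8(152)), (np.uint8(0), np.uint8(159), np.uint8(159)), (np.uint8(1), np.uint8(168), np.uint8(170)), (np.uint8(1), np.uint8(162), np.uint8(157)), (np.uint8(0), np.uint8(164), np.uint8(182)), (np.uint8(0), np.uint8(173), np.uint8(183)), (np.uint8(1), np.uint8(187), np.uint8(169)), (np.uint8(1), np.uint8(221), np.uint8(174)), (np.uint8(76), np.uint8(175), np.uint8(64))]
110 [(np.uint8(76), np.uint8(168), np.uint8(70)), (np.uint8(0), np.uint8(237), np.uint8(224)), (np.uint8(1), np.uint8(181), np.uint8(182)), (np.uint8(0), np.uint8(170), np.uint8(183)), (np.uint8(0), np.uint8(162), np.uint8(161)), (np.uint8(0), np.uint8(165), np.uint8(165)), (np.uint8(1), np.uint8(169), np.uint8(175)), (np.uint8(1), np.uint8(160), np.uint8(158)), (np.uint8(0)
[... 566 characters left out ...]
int8(179)), (np.uint8(1), np.uint8(162), np.uint8(153)), (np.uint8(1), np.uint8(149), np.uint8(144)), (np.uint8(0), np.uint8(172), np.uint8(181)), (np.uint8(2), np.uint8(159), np.uint8(146)), (np.uint8(0), np.uint8(168), np.uint8(176)), (np.uint8(1), np.uint8(169), np.uint8(181)), (np.uint8(0), np.uint8(164), np.uint8(171)), (np.uint8(3), np.uint8(100), np.uint8(166)), (np.uint8(1), np.uint8(223), np.uint8(248)), (np.uint8(28), np.uint8(82), np.uint8(90)), (np.uint8(75), np.uint8(156), np.uint8(90))]
depth rect ((456.8829345703125, 322.94378662109375), (50.331668853759766, 159.87881469726562), 78.72880554199219) median z 0.052562672187245196
red c [0.457  0.3247] size [184.   75.9] ang -11.3
```

The red box sits centred on its pad: the depth outline gives (0.4569, 0.3229) against the pad's (0.457, 0.3247), same camera, yaw matching. Next, a look at white and yellow.

Run:
```python
from h import *
row([.45,-.30,.34],79,18)
```

```text
18 x xyz [-0.849, 0.052, -0.062] turn [-0.001, 0.0, -0.003]
```

step_arm(steps=[{"xyz":[-0.849,0.052,-0.062],"turn":[0,0,0],"gripper":1},{"xyz":[-0.849,0.052,-0.062],"turn":[0,0,0],"gripper":1},{"xyz":[-0.849,0.052,-0.062],"turn":[0,0,0],"gripper":1},{"xyz":[-0.849,0.052,-0.062],"turn":[0,0,0],"gripper":1},{"xyz":[-0.849,0.052,-0.062],"turn":[0,0,0],"gripper":1},{"xyz":[-0.849,0.052,-0.062],"turn":[0,0,0],"gripper":1},{"xyz":[-0.849,0.052,-0.062],"turn":[0,0,0],"gripper":1},{"xyz":[-0.849,0.052,-0.062],"turn":[0,0,0],"gripper":1},{"xyz":[-0.849,0.052,-0.062],"turn":[0,0,0],"gripper":1},{"xyz":[-0.849,0.052,-0.062],"turn":[0,0,0],"gripper":1},{"xyz":[-0.849,0.052,-0.062],"turn":[0,0,0],"gripper":1},{"xyz":[-0.849,0.052,-0.062],"turn":[0,0,0],"gripper":1},{"xyz":[-0.849,0.052,-0.062],"turn":[0,0,0],"gripper":1},{"xyz":[-0.849,0.052,-0.062],"turn":[0,0,0],"gripper":1},{"xyz":[-0.849,0.052,-0.062],"turn":[0,0,0],"gripper":1},{"xyz":[-0.849,0.052,-0.062],"turn":[0,0,0],"gripper":1},{"xyz":[-0.849,0.052,-0.062],"turn":[0,0,0],"gripper":1},{"xyz":[-0.849,0.052,-0.062],"turn":[0,0,0],"gripper":1},{"xyz":[0,0,0],"turn":[0,0,0],"gripper":1},{"xyz":[0,0,0],"turn":[0,0,0],"gripper":1}])

```text
time_s: 20.98
position: [0.4483, -0.3003, 0.3388]
tool_rot: [[0.197, 0.98, -0.002], [0.98, -0.197, 0.003], [0.003, -0.002, -1.0]]
ft_force: [-0.5, 0.8, 0.2]
grip_width: 0.0851
```

Run:
```python
from h import *
p,R=pose(); print(p)
I,im,d=grab("wrist","w10"); np.savez("pics/w10.npz",im=im,d=d,E=I['extrinsics'])
C=cloud(I,d); m=(C[...,2]>.044)&(C[...,2]<.062)&(C[...,0]>.33)&(C[...,0]<.56)&(C[...,1]>-.42)&(C[...,1]<-.21)&(d>0)
m=cv2.morphologyEx(m.astype(np.uint8),cv2.MORPH_OPEN,np.ones((5,5)))
n,l,st,_=cv2.connectedComponentsWithStats(m)
for i in range(1,n):
    if st[i,4]<300: continue
    q=C[l==i]; r=cv2.minAreaRect((q[:,:2]*1000).astype(np.float32)); print(st[i],r,np.median(im[l==i],axis=0))
```

```text
[ 0.44826397 -0.30028986  0.33877841]
[ 318  105   37  113 3900] ((446.68414306640625, -267.16357421875), (50.089359283447266, 160.36827087402344), 80.97857666015625) [200.  198.5 182. ]
[ 250  109   43  112 3915] ((432.95184326171875, -359.2609558105469), (50.3294677734375, 160.10646057128906), 80.83732604980469) [204. 172.  49.]
```

View pics/w10.png

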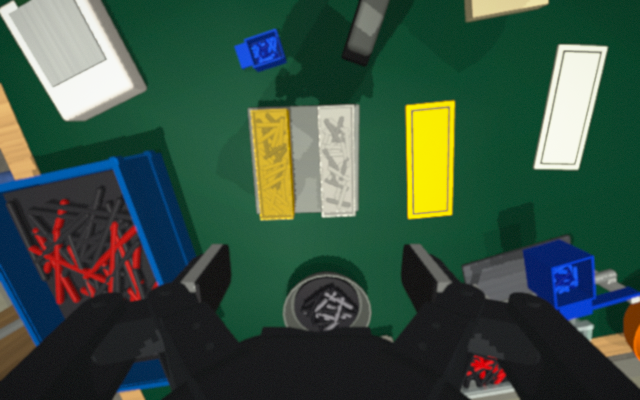

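White tub box at (338,160) and yellow box at (272,163), both 50 x 160 mm by depth. The similar boxes at (581,107) and (430,159) are the flat pads. Grasping white.

Run:
```python
from h import *
g=row([.4465,-.268,.12],81,8)
row([.4465,-.268,.040],81,6,g)
f=np.load("pics/w10.npz"); I=cams.camera_info("wrist"); I['extrinsics']=f['E']
rect(I,f['im'],'yellow',(395,465,90,228),.004); rect(I,f['im'],'white',(525,615,35,178),.004)
```

```text
8 x xyz [0.094, -0.023, 0.685] turn [-0.003, -0.004, -0.062]
6 x xyz [0.0, 0.0, 0.333] turn [0.0, 0.0, 0.0]
yellow c [ 0.4818 -0.1176] size [187.5  77.7] ang -5.6
white c [0.4423 0.1049] size [185.6  76.6] ang -12.0
```

step_arm(steps=[{"xyz":[0.094,-0.023,0.685],"turn":[-0.003,-0.004,-0.062],"gripper":0.6},{"xyz":[0.094,-0.023,0.685],"turn":[-0.003,-0.004,-0.062],"gripper":0.6},{"xyz":[0.094,-0.023,0.685],"turn":[-0.003,-0.004,-0.062],"gripper":0.6},{"xyz":[0.094,-0.023,0.685],"turn":[-0.003,-0.004,-0.062],"gripper":0.6},{"xyz":[0.094,-0.023,0.685],"turn":[-0.003,-0.004,-0.062],"gripper":0.6},{"xyz":[0.094,-0.023,0.685],"turn":[-0.003,-0.004,-0.062],"gripper":0.6},{"xyz":[0.094,-0.023,0.685],"turn":[-0.003,-0.004,-0.062],"gripper":0.6},{"xyz":[0.094,-0.023,0.685],"turn":[-0.003,-0.004,-0.062],"gripper":0.6},{"xyz":[0,0,0],"turn":[0,0,0],"gripper":0.6},{"xyz":[0,0,0],"turn":[0,0,0],"gripper":0.6}])

```text
time_s: 21.87
position: [0.4471, -0.2676, 0.1212]
tool_rot: [[0.155, 0.988, -0.0], [0.988, -0.155, -0.001], [-0.001, 0.0, -1.0]]
ft_force: [-0.3, -0.2, 0.4]
grip_width: 0.0684
```

Run:
```python
from h import *
s=env.observe(); print(s['position'],s['grip_width'])
row([.4465,-.268,.040],81,6)
```

```text
[ 0.44714307 -0.26763035  0.12115737] 0.06842934419704683
6 x xyz [-0.002, -0.002, 0.338] turn [0.0, 0.001, 0.004]
```

step_arm(steps=[{"xyz":[-0.002,-0.002,0.338],"turn":[0,0,0.004],"gripper":0.6},{"xyz":[-0.002,-0.002,0.338],"turn":[0,0,0.004],"gripper":0.6},{"xyz":[-0.002,-0.002,0.338],"turn":[0,0,0.004],"gripper":0.6},{"xyz":[-0.002,-0.002,0.338],"turn":[0,0,0.004],"gripper":0.6},{"xyz":[-0.002,-0.002,0.338],"turn":[0,0,0.004],"gripper":0.6},{"xyz":[-0.002,-0.002,0.338],"turn":[0,0,0.004],"gripper":0.6},{"xyz":[0,0,0],"turn":[0,0,0],"gripper":0.6},{"xyz":[0,0,0],"turn":[0,0,0],"gripper":0},{"xyz":[0,0,0],"turn":[0,0,0],"gripper":-1},{"xyz":[0,0,0],"turn":[0,0,0],"gripper":-1},{"xyz":[0,0,0],"turn":[0,0,0],"gripper":-1},{"xyz":[0,0,0],"turn":[0,0,0],"gripper":-1},{"xyz":[0,0,0],"turn":[0,0,0],"gripper":-1}])

```text
time_s: 22.95
position: [0.4477, -0.2703, 0.0421]
tool_rot: [[0.158, 0.987, 0.004], [0.987, -0.158, -0.005], [-0.004, 0.005, -1.0]]
ft_force: [0.5, 2.2, 7.1]
grip_width: 0.0491
```

Run:
```python
from h import *
s=env.observe(); p=s['position']; print(p,s['ft_force'],s['grip_width'])
g=row([p[0],p[1],.16],81,4)
row([.4423,.1038,.17],78,13,g)
```

```text
[ 0.44765983 -0.27026782  0.04207261] [0.5198049  2.2191965  7.13047919] 0.049143716351807656
4 x xyz [-0.002, 0.002, -0.737] turn [0.016, 0.012, -0.006]
13 x xyz [0.706, -0.14, -0.019] turn [0.0, 0.0, 0.05]
```

step_arm(steps=[{"xyz":[0,0,-0.3],"turn":[0.016,0.012,0],"gripper":-1},{"xyz":[0,0,-0.6],"turn":[0.016,0.012,0],"gripper":-1},{"xyz":[0,0,-0.9],"turn":[0.016,0.012,0],"gripper":-1},{"xyz":[0,0,-0.8],"turn":[0.016,0.012,0],"gripper":-1},{"xyz":[0,0,-0.4],"turn":[0,0,0],"gripper":-1},{"xyz":[0.353,-0.07,-0.01],"turn":[0,0,0.025],"gripper":-1},{"xyz":[0.706,-0.14,-0.019],"turn":[0,0,0.05],"gripper":-1},{"xyz":[0.706,-0.14,-0.019],"turn":[0,0,0.05],"gripper":-1},{"xyz":[0.706,-0.14,-0.019],"turn":[0,0,0.05],"gripper":-1},{"xyz":[0.706,-0.14,-0.019],"turn":[0,0,0.05],"gripper":-1},{"xyz":[0.706,-0.14,-0.019],"turn":[0,0,0.05],"gripper":-1},{"xyz":[0.706,-0.14,-0.019],"turn":[0,0,0.05],"gripper":-1},{"xyz":[0.706,-0.14,-0.019],"turn":[0,0,0.05],"gripper":-1},{"xyz":[0.706,-0.14,-0.019],"turn":[0,0,0.05],"gripper":-1},{"xyz":[0.706,-0.14,-0.019],"turn":[0,0,0.05],"gripper":-1},{"xyz":[0.706,-0.14,-0.019],"turn":[0,0,0.05],"gripper":-1},{"xyz":[0.706,-0.14,-0.019],"turn":[0,0,0.05],"gripper":-1},{"xyz":[0.706,-0.14,-0.019],"turn":[0,0,0.05],"gripper":-1},{"xyz":[0.353,-0.07,-0.01],"turn":[0,0,0.025],"gripper":-1},{"xyz":[0,0,0],"turn":[0,0,0],"gripper":-1}])

```text
time_s: 24.62
position: [0.4408, 0.1072, 0.1705]
tool_rot: [[0.206, 0.979, -0.004], [0.979, -0.206, 0.003], [0.002, -0.004, -1.0]]
ft_force: [0.2, 0.4, -2.9]
grip_width: 0.0493
```

```bash
cat >> h.py <<'E'
def inhand(col,dz,name=None):
    p,R=pose(); I,im,d=grab("wrist",name); C=(cloud(I,d)-p)@R*1000
    m=(abs(C[...,2]+24000*0-(-dz*1000))<6)&(abs(C[...,0])<32)&(C[...,1]<-30)&(C[...,1]>-120)&(d>0)
    q=C[m]; r=cv2.minAreaRect(q[:,:2].astype(np.float32)); print('in hand: far end y',np.percentile(q[:,1],.5).round(1),'x',np.percentile(q[:,0],[.5,99.5]).round(1),'angle',r[2],'z',np.median(q[:,2]).round(1)); return p,R
E
python3 - <<'E'
from h import *
s=env.observe(); print(s['position'],s['ft_force'],s['grip_width'])
inhand('white',.012)
g=row([.4423,.1038,.052],78,8)
E
```

```text
[0.44077826 0.10721676 0.17045568] [ 0.18067008  0.44054876 -2.87789855] 0.04932639555192096
in hand: far end y -81.2 x [-23.6  25.7] angle 89.99419403076172 z -12.7
8 x xyz [-0.006, 0.006, 0.37] turn [-0.007, -0.002, 0.002]
```

step_arm(steps=[{"xyz":[-0.006,0.01,0.3],"turn":[-0.007,0,0],"gripper":-1},{"xyz":[-0.006,0.01,0.6],"turn":[-0.007,0,0],"gripper":-1},{"xyz":[-0.006,0.01,0.6],"turn":[-0.007,0,0],"gripper":-1},{"xyz":[-0.006,0.01,0.5],"turn":[-0.007,0,0],"gripper":-1},{"xyz":[-0.006,0.01,0.4],"turn":[-0.007,0,0],"gripper":-1},{"xyz":[-0.006,0.01,0.3],"turn":[-0.007,0,0],"gripper":-1},{"xyz":[-0.006,0.01,0.2],"turn":[-0.007,0,0],"gripper":-1},{"xyz":[-0.006,0.01,0.1],"turn":[-0.007,0,0],"gripper":-1},{"xyz":[0,0,0],"turn":[0,0,0],"gripper":-1},{"xyz":[0,0,0],"turn":[0,0,0],"gripper":-1}])

```text
time_s: 25.5
position: [0.445, 0.1018, 0.0513]
tool_rot: [[0.21, 0.978, 0.002], [0.978, -0.21, 0.001], [0.002, 0.002, -1.0]]
ft_force: [-0.0, -0.5, -2.2]
grip_width: 0.0494
```

Run:
```python
from h import *
s=env.observe(); print(s['position'],s['ft_force'])
row([.4434,.1036,.042],78,6)
```

```text
[0.44495476 0.10179471 0.05129031] [-0.01148747 -0.4775564  -2.23736088]
6 x xyz [0.006, -0.008, 0.039] turn [0.004, -0.003, -0.004]
```

step_arm(steps=[{"xyz":[0.006,-0.008,0.039],"turn":[0.004,-0.003,-0.004],"gripper":-1},{"xyz":[0.006,-0.008,0.039],"turn":[0.004,-0.003,-0.004],"gripper":-1},{"xyz":[0.006,-0.008,0.039],"turn":[0.004,-0.003,-0.004],"gripper":-1},{"xyz":[0.006,-0.008,0.039],"turn":[0.004,-0.003,-0.004],"gripper":-1},{"xyz":[0.006,-0.008,0.039],"turn":[0.004,-0.003,-0.004],"gripper":-1},{"xyz":[0.006,-0.008,0.02],"turn":[0.004,-0.003,-0.004],"gripper":-1},{"xyz":[0,0,0],"turn":[0,0,0],"gripper":-1},{"xyz":[0,0,0],"turn":[0,0,0],"gripper":-1}])

```text
time_s: 26.17
position: [0.4432, 0.1038, 0.0423]
tool_rot: [[0.207, 0.978, -0.0], [0.978, -0.207, 0.0], [-0.0, -0.0, -1.0]]
ft_force: [0.1, 1.1, -2.0]
grip_width: 0.0491
```

step_arm(steps=[{"xyz":[0,0,0.02],"turn":[0,0,0],"gripper":-1},{"xyz":[0,0,0.02],"turn":[0,0,0],"gripper":-1},{"xyz":[0,0,0],"turn":[0,0,0],"gripper":-1}])

```text
time_s: 26.42
position: [0.4432, 0.1038, 0.0406]
tool_rot: [[0.208, 0.978, -0.001], [0.978, -0.208, 0.0], [0.0, -0.001, -1.0]]
ft_force: [0.2, 0.3, -2.0]
grip_width: 0.0496
```

step_arm(steps=[{"xyz":[0,0,0.02],"turn":[0,0,0],"gripper":-1},{"xyz":[0,0,0.02],"turn":[0,0,0],"gripper":-1},{"xyz":[0,0,0],"turn":[0,0,0],"gripper":-1}])

```text
time_s: 26.67
position: [0.4432, 0.1038, 0.0401]
tool_rot: [[0.207, 0.978, 0.0], [0.978, -0.207, -0.0], [-0.0, 0.0, -1.0]]
ft_force: [-5.5, 0.8, 13.8]
grip_width: 0.0496
```

step_arm(steps=[{"xyz":[0,0,-0.02],"turn":[0,0,0],"gripper":-1},{"xyz":[0,0,-0.005],"turn":[0,0,0],"gripper":0.3},{"xyz":[0,0,0],"turn":[0,0,0],"gripper":0.6},{"xyz":[0,0,0],"turn":[0,0,0],"gripper":0.8},{"xyz":[0,0,0],"turn":[0,0,0],"gripper":0.8},{"xyz":[0,0,0],"turn":[0,0,0],"gripper":0.8},{"xyz":[0,0,-0.3],"turn":[0,0,0],"gripper":0.8},{"xyz":[0,0,-0.6],"turn":[0,0,0],"gripper":0.8},{"xyz":[0,0,-0.9],"turn":[0,0,0],"gripper":0.8},{"xyz":[0,0,-0.9],"turn":[0,0,0],"gripper":0.8},{"xyz":[0,0,-0.9],"turn":[0,0,0],"gripper":0.8},{"xyz":[0,0.4,-0.9],"turn":[0,0,0],"gripper":0.8},{"xyz":[0,0.5,-0.9],"turn":[0,0,0],"gripper":0.8},{"xyz":[0,0.4,-0.7],"turn":[0,0,0],"gripper":0.8},{"xyz":[0,0,-0.4],"turn":[0,0,0],"gripper":0.8},{"xyz":[0,0,0],"turn":[0,0,0],"gripper":0.8},{"xyz":[0,0,0],"turn":[0,0,0],"gripper":0.8}])

```text
time_s: 28.08
position: [0.4941, 0.093, 0.2999]
tool_rot: [[0.208, 0.978, -0.0], [0.978, -0.208, 0.0], [0.0, -0.0, -1.0]]
ft_force: [-0.8, 0.0, -0.2]
grip_width: 0.0767
```

```bash
cat >> h.py <<'E'
def tops(I,d,box=None):
    C=cloud(I,d); m=(C[...,2]>.043)&(C[...,2]<.063)&(d>0)&(C[...,0]<.57)&(C[...,0]>.33)
    m=cv2.morphologyEx(m.astype(np.uint8),cv2.MORPH_OPEN,np.ones((3,3))); n,l,st,_=cv2.connectedComponentsWithStats(m)
    for i in range(1,n):
        q=C[l==i]
        if st[i,4]>300: c,s,a=cv2.minAreaRect((q[:,:2]*1000).astype(np.float32)); print('box top',np.round(c,1),np.round(s,1),round(a,1))
E
python3 - <<'E'
from h import *
p,R=pose(); print(p)
I,im,d=grab("wrist","w11"); tops(I,d)
m=cv2.inRange(hsv(im),(0,0,120),(180,70,255)); m[:,:240]=0; m[:,400:]=0; m[230:]=0
c=max(cv2.findContours(m,0,2)[0],key=cv2.contourArea); x,y,w,h=cv2.boundingRect(c); print(x,y,w,h)
rect(I,im,'white',(x-2,x+w+2,max(y-2,0),y+h+2),.004)
row([.4325,-.3585,.13],81,14)
E
```

```text
[0.49407298 0.09298929 0.29988901]
box top [456.5 322.9] [ 52.1 159.9] 78.7
box top [442.6 105. ] [ 50.2 159.7] 78.1
box top [511.4 519.2] [115.2   8.9] 0.3
box top [ 465.5 -339.5] [ 29.8 111.3] 65.9
288 60 56 135
white c [0.4432 0.1049] size [184.9  76.7] ang -12.1
14 x xyz [-0.813, 0.041, 0.302] turn [-0.002, 0.0, -0.046]
```

White is spot on (box 442.6, 105.0 against the pad's 443, 104.9 in the same view). Now yellow.

step_arm(steps=[{"xyz":[-0.813,0.041,0.2],"turn":[0,0,-0.046],"gripper":0.6},{"xyz":[-0.813,0.041,0.2],"turn":[0,0,-0.046],"gripper":0.6},{"xyz":[-0.813,0.041,0.2],"turn":[0,0,-0.046],"gripper":0.6},{"xyz":[-0.813,0.041,0.2],"turn":[0,0,-0.046],"gripper":0.6},{"xyz":[-0.813,0.041,0.2],"turn":[0,0,-0.046],"gripper":0.6},{"xyz":[-0.813,0.041,0.2],"turn":[0,0,-0.046],"gripper":0.6},{"xyz":[-0.813,0.041,0.2],"turn":[0,0,-0.046],"gripper":0.6},{"xyz":[-0.813,0.041,0.2],"turn":[0,0,-0.046],"gripper":0.6},{"xyz":[-0.813,0.041,0.2],"turn":[0,0,-0.046],"gripper":0.6},{"xyz":[-0.813,0.041,0.2],"turn":[0,0,-0.046],"gripper":0.6},{"xyz":[-0.813,0.041,0.2],"turn":[0,0,-0.046],"gripper":0.6},{"xyz":[-0.813,0.041,0.2],"turn":[0,0,-0.046],"gripper":0.6},{"xyz":[-0.813,0.041,0.2],"turn":[0,0,-0.046],"gripper":0.6},{"xyz":[-0.813,0.041,0.2],"turn":[0,0,-0.046],"gripper":0.6},{"xyz":[0,0,0],"turn":[0,0,0],"gripper":0.6},{"xyz":[0,0,0],"turn":[0,0,0],"gripper":0.6}])

```text
time_s: 29.47
position: [0.4318, -0.359, 0.1858]
tool_rot: [[0.159, 0.987, -0.003], [0.987, -0.159, 0.004], [0.003, -0.004, -1.0]]
ft_force: [0.4, -0.3, 0.3]
grip_width: 0.0683
```

Run:
```python
from h import *
p,R=pose(); print(p)
I,im,d=grab("wrist","w12"); tops(I,d)
row([.4325,-.3595,.041],81,10)
```

```text
[ 0.4318222  -0.35902514  0.18580112]
box top [ 433.4 -359.2] [ 50.2 160.7] 80.9
box top [ 439.  -538.9] [119.3  12.5] 5.3
10 x xyz [-0.004, 0.002, 0.364] turn [-0.003, -0.003, -0.001]
```

step_arm(steps=[{"xyz":[-0.004,0.002,0.4],"turn":[-0.003,-0.003,0],"gripper":0.6},{"xyz":[-0.004,0.002,0.4],"turn":[-0.003,-0.003,0],"gripper":0.6},{"xyz":[-0.004,0.002,0.4],"turn":[-0.003,-0.003,0],"gripper":0.6},{"xyz":[-0.004,0.002,0.4],"turn":[-0.003,-0.003,0],"gripper":0.6},{"xyz":[-0.004,0.002,0.4],"turn":[-0.003,-0.003,0],"gripper":0.6},{"xyz":[-0.004,0.002,0.4],"turn":[-0.003,-0.003,0],"gripper":0.6},{"xyz":[-0.004,0.002,0.4],"turn":[-0.003,-0.003,0],"gripper":0.6},{"xyz":[-0.004,0.002,0.35],"turn":[-0.003,-0.003,0],"gripper":0.6},{"xyz":[-0.004,0.002,0.3],"turn":[-0.003,-0.003,0],"gripper":0.6},{"xyz":[-0.004,0.002,0.2],"turn":[-0.003,-0.003,0],"gripper":0.6},{"xyz":[0,0,0],"turn":[0,0,0],"gripper":0.6},{"xyz":[0,0,0],"turn":[0,0,0],"gripper":0},{"xyz":[0,0,0],"turn":[0,0,0],"gripper":-1},{"xyz":[0,0,0],"turn":[0,0,0],"gripper":-1},{"xyz":[0,0,0],"turn":[0,0,0],"gripper":-1},{"xyz":[0,0,0],"turn":[0,0,0],"gripper":-1},{"xyz":[0,0,0],"turn":[0,0,0],"gripper":-1}])

```text
time_s: 30.93
position: [0.4338, -0.3606, 0.0429]
tool_rot: [[0.157, 0.988, 0.003], [0.988, -0.157, -0.003], [-0.003, 0.003, -1.0]]
ft_force: [0.1, 1.3, 6.3]
grip_width: 0.0495
```

Run:
```python
from h import *
s=env.observe(); p=s['position']; print(p,s['ft_force'],s['grip_width'])
g=row([p[0],p[1],.16],81,4)
row([.482,-.1187,.17],84.5,10,g)
```

```text
[ 0.4338262  -0.36059076  0.04290934] [0.09705561 1.31785124 6.26644153] 0.04945449267828535
4 x xyz [-0.001, 0.001, -0.732] turn [0.01, 0.009, -0.001]
10 x xyz [0.615, 0.041, -0.025] turn [0.0, 0.0, -0.076]
```

step_arm(steps=[{"xyz":[0,0,-0.3],"turn":[0.01,0.009,0],"gripper":-1},{"xyz":[0,0,-0.6],"turn":[0.01,0.009,0],"gripper":-1},{"xyz":[0,0,-0.9],"turn":[0.01,0.009,0],"gripper":-1},{"xyz":[0,0,-0.8],"turn":[0.01,0.009,0],"gripper":-1},{"xyz":[0,0,-0.4],"turn":[0,0,0],"gripper":-1},{"xyz":[0.308,0.02,-0.012],"turn":[0,0,-0.038],"gripper":-1},{"xyz":[0.615,0.041,-0.025],"turn":[0,0,-0.076],"gripper":-1},{"xyz":[0.615,0.041,-0.025],"turn":[0,0,-0.076],"gripper":-1},{"xyz":[0.615,0.041,-0.025],"turn":[0,0,-0.076],"gripper":-1},{"xyz":[0.615,0.041,-0.025],"turn":[0,0,-0.076],"gripper":-1},{"xyz":[0.615,0.041,-0.025],"turn":[0,0,-0.076],"gripper":-1},{"xyz":[0.615,0.041,-0.025],"turn":[0,0,-0.076],"gripper":-1},{"xyz":[0.615,0.041,-0.025],"turn":[0,0,-0.076],"gripper":-1},{"xyz":[0.615,0.041,-0.025],"turn":[0,0,-0.076],"gripper":-1},{"xyz":[0.615,0.041,-0.025],"turn":[0,0,-0.076],"gripper":-1},{"xyz":[0.308,0.02,-0.012],"turn":[0,0,-0.038],"gripper":-1},{"xyz":[0,0,0],"turn":[0,0,0],"gripper":-1},{"xyz":[0,0,0],"turn":[0,0,0],"gripper":-1},{"xyz":[0,0,0],"turn":[0,0,0],"gripper":-1}])

```text
time_s: 32.52
position: [0.4814, -0.1191, 0.1716]
tool_rot: [[0.097, 0.995, -0.002], [0.995, -0.097, 0.001], [0.001, -0.002, -1.0]]
ft_force: [0.8, 0.4, -3.2]
grip_width: 0.0495
```

Run:
```python
from h import *
s=env.observe(); print(s['position'],s['ft_force'],s['grip_width'])
inhand('yellow',.012)
g=row([.482,-.1187,.052],84.5,8)
```

```text
[ 0.48139027 -0.11913937  0.17161125] [ 0.8198639   0.42249657 -3.15661456] 0.04952301011796754
in hand: far end y -80.8 x [-23.4  25.8] angle 89.93311309814453 z -11.8
8 x xyz [0.002, 0.002, 0.374] turn [-0.003, -0.001, -0.003]
```

step_arm(steps=[{"xyz":[0.002,0.004,0.3],"turn":[-0.003,0,-0.003],"gripper":-1},{"xyz":[0.002,0.004,0.6],"turn":[-0.003,0,-0.003],"gripper":-1},{"xyz":[0.002,0.004,0.6],"turn":[-0.003,0,-0.003],"gripper":-1},{"xyz":[0.002,0.004,0.5],"turn":[-0.003,0,-0.003],"gripper":-1},{"xyz":[0.002,0.004,0.4],"turn":[-0.003,0,-0.003],"gripper":-1},{"xyz":[0.002,0.004,0.3],"turn":[-0.003,0,-0.003],"gripper":-1},{"xyz":[0.002,0.004,0.2],"turn":[-0.003,0,-0.003],"gripper":-1},{"xyz":[0.002,0.004,0.1],"turn":[-0.003,0,-0.003],"gripper":-1},{"xyz":[0,0,0],"turn":[0,0,0],"gripper":-1},{"xyz":[0,0,0],"turn":[0,0,0],"gripper":-1}])

```text
time_s: 33.4
position: [0.4831, -0.1184, 0.0525]
tool_rot: [[0.095, 0.995, 0.001], [0.995, -0.095, 0.0], [0.0, 0.001, -1.0]]
ft_force: [0.2, 0.7, -3.4]
grip_width: 0.0496
```

Run:
```python
from h import *
s=env.observe(); print(s['position'],s['ft_force'])
row([.4828,-.1187,.043],84.5,6)
```

```text
[ 0.48314204 -0.11842057  0.05253731] [ 0.2072066   0.74491063 -3.37440253]
6 x xyz [-0.001, -0.001, 0.04] turn [0.003, -0.001, 0.002]
```

step_arm(steps=[{"xyz":[-0.001,-0.001,0.04],"turn":[0.003,0,0.002],"gripper":-1},{"xyz":[-0.001,-0.001,0.04],"turn":[0.003,0,0.002],"gripper":-1},{"xyz":[-0.001,-0.001,0.04],"turn":[0.003,0,0.002],"gripper":-1},{"xyz":[-0.001,-0.001,0.04],"turn":[0,0,0.002],"gripper":-1},{"xyz":[-0.001,-0.001,0.04],"turn":[0,0,0.002],"gripper":-1},{"xyz":[-0.001,-0.001,0.03],"turn":[0,0,0.002],"gripper":-1},{"xyz":[0,0,0.02],"turn":[0,0,0],"gripper":-1},{"xyz":[0,0,0],"turn":[0,0,0],"gripper":-1}])

```text
time_s: 34.07
position: [0.4826, -0.1182, 0.042]
tool_rot: [[0.096, 0.995, -0.0], [0.995, -0.096, 0.001], [0.001, -0.0, -1.0]]
ft_force: [0.8, 0.3, -3.2]
grip_width: 0.0489
```

step_arm(steps=[{"xyz":[0,0,0.02],"turn":[0,0,0],"gripper":-1},{"xyz":[0,0,0.015],"turn":[0,0,0],"gripper":-1},{"xyz":[0,0,0],"turn":[0,0,0],"gripper":-1}])

```text
time_s: 34.32
position: [0.4827, -0.1183, 0.041]
tool_rot: [[0.096, 0.995, 0.0], [0.995, -0.096, 0.0], [0.0, 0.0, -1.0]]
ft_force: [-0.9, 0.0, 0.3]
grip_width: 0.0497
```

Light contact (about 3.5 N). Releasing and lifting to a checking height, clear of the bin.

step_arm(steps=[{"xyz":[0,0,0.005],"turn":[0,0,0],"gripper":-1},{"xyz":[0,0,0],"turn":[0,0,0],"gripper":0.3},{"xyz":[0,0,0],"turn":[0,0,0],"gripper":0.6},{"xyz":[0,0,0],"turn":[0,0,0],"gripper":0.8},{"xyz":[0,0,0],"turn":[0,0,0],"gripper":0.8},{"xyz":[0,0,0],"turn":[0,0,0],"gripper":0.8},{"xyz":[0,0,-0.3],"turn":[0,0,0],"gripper":0.8},{"xyz":[0,0,-0.6],"turn":[0,0,0],"gripper":0.8},{"xyz":[0,0,-0.9],"turn":[0,0,0],"gripper":0.8},{"xyz":[0,0,-0.9],"turn":[0,0,0],"gripper":0.8},{"xyz":[0,0,-0.9],"turn":[0,0,0],"gripper":0.8},{"xyz":[0,0.3,-0.9],"turn":[0,0,0],"gripper":0.8},{"xyz":[0,0.3,-0.9],"turn":[0,0,0],"gripper":0.8},{"xyz":[0,0.3,-0.7],"turn":[0,0,0],"gripper":0.8},{"xyz":[0,0,-0.4],"turn":[0,0,0],"gripper":0.8},{"xyz":[0,0,0],"turn":[0,0,0],"gripper":0.8},{"xyz":[0,0,0],"turn":[0,0,0],"gripper":0.8}])

```text
time_s: 35.73
position: [0.5184, -0.1218, 0.3005]
tool_rot: [[0.096, 0.995, 0.001], [0.995, -0.096, 0.0], [0.0, 0.001, -1.0]]
ft_force: [0.0, -0.1, 0.2]
grip_width: 0.077
```

Run:
```python
from h import *
p,R=pose(); print(p)
I,im,d=grab("wrist","w13"); tops(I,d)
m=cv2.inRange(hsv(im),*COL['yellow']); m[:,:240]=0; m[:,400:]=0; m[240:]=0
c=max(cv2.findContours(m,0,2)[0],key=cv2.contourArea); x,y,w,h=cv2.boundingRect(c)
rect(I,im,'yellow',(x-2,x+w+2,max(y-2,0),y+h+2),.004)
# clear of everything, out of the cameras' way
row([.2,-.45,.30],84.5,14)
```

```text
[ 0.51838306 -0.12177706  0.30047597]
box top [441.7 105. ] [ 52.2 159.6] 77.9
box top [ 481.5 -117.1] [ 50.  159.3] 84.4
box top [493.1 290.6] [86.1 27.2] 6.5
box top [ 509.3 -539. ] [  5.5 121.2] 89.8
yellow c [ 0.4822 -0.1178] size [185.9  77. ] ang -5.7
14 x xyz [-0.638, -0.509, -0.001] turn [-0.001, -0.001, 0.0]
```

step_arm(steps=[{"xyz":[-0.6,-0.45,0],"turn":[0,0,0.3],"gripper":0.8},{"xyz":[-0.6,-0.45,0],"turn":[0,0,0.3],"gripper":0.8},{"xyz":[-0.6,-0.45,0],"turn":[0,0,0.3],"gripper":0.8},{"xyz":[-0.6,-0.45,0],"turn":[0,0,0.3],"gripper":0.8},{"xyz":[-0.6,-0.45,0],"turn":[0,0,0.3],"gripper":0.8},{"xyz":[-0.6,-0.45,0],"turn":[0,0,0.3],"gripper":0.8},{"xyz":[-0.6,-0.45,0],"turn":[0,0,0.3],"gripper":0.8},{"xyz":[-0.6,-0.45,0],"turn":[0,0,0.3],"gripper":0.8},{"xyz":[-0.6,-0.45,0],"turn":[0,0,0.3],"gripper":0.8},{"xyz":[-0.6,-0.45,0],"turn":[0,0,0.3],"gripper":0.8},{"xyz":[0,0,0],"turn":[0,0,0],"gripper":0.8},{"xyz":[0,0,0],"turn":[0,0,0],"gripper":0.8}])

```text
time_s: 36.78
position: [0.293, -0.3201, 0.2991]
tool_rot: [[0.332, 0.943, -0.001], [0.943, -0.332, 0.003], [0.003, -0.002, -1.0]]
ft_force: [0.3, 0.8, -0.6]
grip_width: 0.0768
```

Run:
```python
from h import *
I,im,d=grab("top"); J,sc,ds=grab("scene")
f=np.load("pics/scene0.npz"); g=np.load("pics/top0.npz")
# bystanders: shift by phase correlation of patches before/after
for nm,a,b,(x0,x1,y0,y1) in (("cup top",g['im'],im,(195,250,120,175)),("bowl top",g['im'],im,(410,480,95,165)),("cup scene",f['im'],sc,(405,462,200,265)),("bowl scene",f['im'],sc,(160,235,265,325))):
    A,Bm=[cv2.cvtColor(q[y0:y1,x0:x1],cv2.COLOR_RGB2GRAY).astype(np.float32) for q in(a,b)]; print(nm,cv2.phaseCorrelate(A,Bm))
C=cloud(I,d); B=Rn.from_euler('z',RY,degrees=True).as_matrix(); Q=((C-RAIL)@B*1000); m=(cv2.inRange(hsv(im),*COL['blue'])>0)
q=Q[m&(abs(Q[...,1])<45)&(Q[...,0]>-100)&(Q[...,0]<15)&(d>0)]; k=q[:,2]>-10
print('bin top pts',np.percentile(q[k],[2,50,98],axis=0).round(1)); A=np.c_[q[k][:,:2],np.ones(k.sum())]; print('tilt slopes',np.linalg.lstsq(A,q[k][:,2],rcond=None)[0])
top=cv2.resize(im[90:260,180:480],(800,453)); cv2.imwrite('pics/f1.png',top[:,:,::-1]); cv2.imwrite('pics/f2.png',cv2.resize(sc[170:320,230:470],(800,500),interpolation=cv2.INTER_CUBIC)[:,:,::-1])
```

```text
cup top ((-0.008276718959617568, -0.001736374896953663), 1.0059602061245176)
bowl top ((-0.0006991659559290042, -0.010919028267231567), 0.997707331162176)
cup scene ((-0.09723098651176798, 0.10891470601875142), 0.9445567931290026)
bowl scene ((0.5581133987464497, -0.022750432712097535), 1.010127453274197)
bin top pts [[-85.5 -38.5  -9.4]
 [-15.2  -2.7   0.9]
 [  3.2  36.2   6.2]]
tilt slopes [ 0.02287716 -0.00797704  0.91106274]
```

View pics/f2.png

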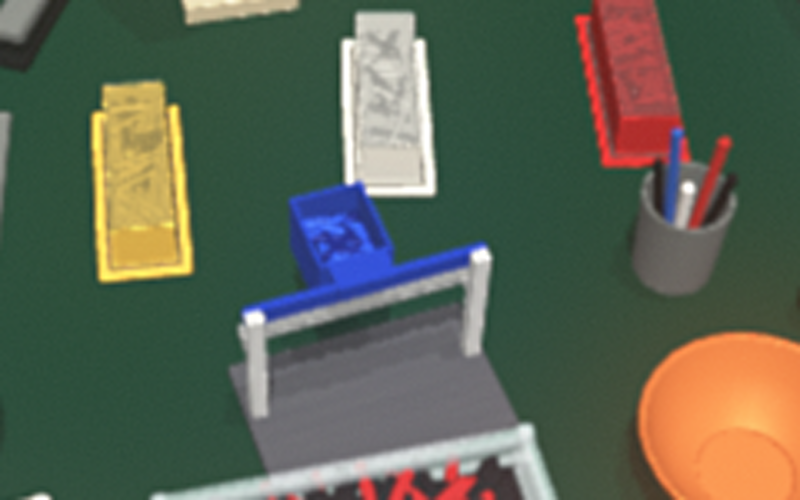

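View pics/f1.png

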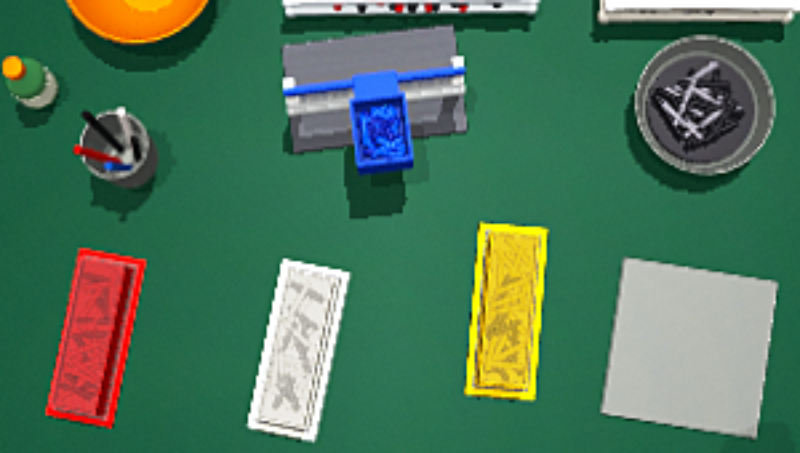

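Everything stands as required: the lip is over the bar at (377,85), each box sits on its own pad, and cup and bowl are unmoved. Handing in.

```bash
python3 -c "
from rig import order,env
print(order.close_job(), env.observe()['time_s'])"
```

```text
the job is handed in; nothing more can be done
the job is handed in; nothing more can be done
```

The job is done and handed in at about 37 s on the robot clock, well inside the 122 s limit. I hooked the larger blue bin onto the rail with a brief 14° tilt, then levelled and released it. I then set the red, white and yellow boxes, in that order, lengthwise on their own pads.

**Last checks**
- **Boxes:** from the wrist camera, the offsets from pad centre were about 1–2 mm for red, 0.5 mm for white and 1 mm for yellow. Yaw matched within about 0.5°.
- **Bin:** the lip lies over the bar. Tilt came out at 1–2° from the noisy depth data, which I count as level.
- **Forces:** the forces I read on setting the boxes down were about 9 N (red), 16 N (white) and 3.5 N (yellow). All readings taken stayed far below the limits.
- **Pen cup and bowl:** neither moved in the top view (under 0.02 px).

**Disagreements**
- **Pad positions:** the wrist camera read the pads' y 2–3.5 mm higher than the top and scene cameras. I placed the boxes between those readings and judged centring by box and pad in the same picture.
- **Bowl:** the scene camera suggested a 0.56 px shift. The top view does not support it, so I put it down to shading.

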